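Sanitise the draining cabinet and put the chopping boards in to dry

ROBOT

A 6-joint arm with a two-finger parallel gripper is mounted at the origin on the work surface. World frame = base frame: x ahead of the robot, y to its left, z up, the work surface at z = 0. Lengths are in m, angles in rad, forces in N, time in s.
With the tool pointing down it reaches from about 0.35 to 0.85 m from the base axis. Payload 8.1 kg.
Tool frame: the origin (TCP) lies midway between the tips of the shut fingers; the grasp point (between the pads) lies 19 mm behind it; z points along the fingers, y is the direction in which the jaws open and shut (so a half turn about z gives the same grasp; the last joint's range is limited). The gripper opens to 93 mm and grips with 3 to 60 N. Pads are 15 mm wide; open, the fingers measure 128 mm over their backs; the gripper's body (75 mm by 188 mm) begins 65 mm behind the grasp point.
Start: joints at [1.058, 0.13, 1.488, -0, 1.523, -0.085], TCP at [0.249, 0.546, 0.219] pointing down, gripper open.
Joint ranges: [-2.96, 2.96], [-0.89, 2.26], [0.02, 2.5], [-1.34, 4.48], [0, 2.73], [-2.66, 2.66]. Speed limits (rad/s): [2.39, 2.39, 2.79, 3.14, 3.14, 3.14].

INTERFACE

Orientations are given as a rotation vector (axis times angle).
In Python, from plant import robot, optics, ticket gives the robot as it stands.
- The arm moves only by the tool send_rows, never from a script. Its argument "targets" is a list of rows, each a list of 3 entries, a list of its own where there are three numbers: the opening, from -1 (shut) to 1 (fully open), then the shift along the tool's x, y, z in mm, then the turn about the tool's z in rad. A call has 1 to 12 rows; each row shifts and turns the commanded pose from where the row before left it, along the tool's axes as they then stand; what a row does not reach is not made up. A row lasts 1/10 s, in which the tool goes at most 50 mm and 8.59 degrees, less where a joint would pass 70% of its speed; a pose out of reach is approached as far as the arm can. A call with a gripper value outside its range is refused whole. The fingers move at their own pace and stop on an object; "newtons" is the grip in N (left out, the last holds). Time passes only in rows, so rows that do not move let the fingers close. It gives the time, the measured TCP pose, the force and the opening at its end, in the units of the state.
- robot.read_state(): the state, without advancing time (a new reading comes with each control period).
- optics.read_camera(name): name is "side" or "top"; returns a dict with "color" (420x560x3 uint8, red, green, blue), "K" (3x3 intrinsics, pixels), "position" and "orientation" of the camera in the world. Camera axes: x right, y up, looking along -z (the intrinsics and any distortion apply to the point x, -y, -z); pixel columns grow to the right and rows downward; lengths in m; the calibration is good to about 2 mm. A picture is of the moment at which its call begins. There is no depth.
- ticket.close_job(): hands the job in, once; it reports no verdict.
Trained networks look in the newest picture that a camera, given by its name, has taken for a name from the list of things; names that differ only in an ending like _2 or _b are one class to them, and where a whole thing is asked for, a point or a joint stands for the part that bears it (a point fixed in the world has none). Each returns a list of dicts, best first, with "confidence" (0 to 1); they miss things now and then, are a little off and sometimes report something else, mostly with a low value. They report only what shows in the picture. A call takes as long as a camera call. They do not tell look-alikes from the thing itself.
- optics.cut_out(camera, name): "region" (420x560 bool, what is visible of it) and "point" ([column, row] in pixels, amid what is visible of it).
The state is a dict: "t": time; "q": joint angles; "dq": joint speeds; "joint_torque": joint torques, N m; "tool_pos": TCP position; "orientation": TCP orientation; "force": force on the tool from outside, world axes, zero at the start; "wrist_torque": the same for the moment, N m; "opening": finger opening in m.
Only numpy, scipy, OpenCV 4.12 (cv2) and the standard library are available. Lean on these libraries where they do the work, as an engineer would, in place of code of your own. Each camera call takes 0.05 s, during which the arm holds its last target.

TASK

Slide the draining cabinet's door fully open, then pick up the spray bottle and, before any board goes in, aim it at the middle of the empty bay's back panel from about 25 cm and hold it steady there for two seconds; stand the bottle back on its mat. Move every chopping board from the rack into the bay, each on the floor and leaning back against the steel rail, square to it and not touching another board, and finally slide the door fully shut. Leave the jar and the pepper mill alone.

Things in the scene. Friction and masses are not known exactly. Their poses are not given: they have to be found in the camera images.
- cab: White slant-fronted draining cabinet, fixed, 260 mm deep (x), 720 wide (y); walls 8. Origin: centre of its underside; x to its back panel (away from the robot), y left, z up. Front wall 120 mm high, its track rises to 137; back panel 280, its track to 298; sides slope between. A wall at y = 0 parts it in two bays. Left bay: closed for good by a clear pane, holds crockery.
- rail (a point): Middle of the round steel leaning rail that crosses the right bay along y: 8 mm thick, axis at cabinet x = 5 mm, y = -180, z = 90. Boards stand on the floor in front of it and lean back on it, their feet about 20 to 50 mm in front of it. 113 mm free behind it leaves room for a finger. Leaned so, every board clears the closed door.
- door (a joint): Clear sliding door with an aluminium frame, 352 mm wide, lying in the cabinet's 32-degree slanted front. 0 = shut (covers the right bay), 0.345 m = fully open (slid to cabinet +y, over the left bay's pane). It slides along cabinet y with about 2 N of friction and stays where it is left. Nearly shut at the start.
- door_grip (a point): Middle of the door's dark steel bar handle: 14 mm thick (cabinet y), 130 mm long up the slope, near the door's right end (31 mm in), its axis 42 mm off the pane along the slope's normal, on a post at each end. Straddle it from above or push its side. With the door open it stands about 20 mm left of the middle wall.
- spray_spot (a point): Middle of the right bay's back panel (clear plastic, white frame), on its inner face, 150 mm above the worktop: where the sprayer is to be aimed. Axes as the cabinet's.
- bay_floor (a point): Middle of the right bay's floor (cabinet x = 0, y = -180 mm), on its upper face, 12 mm above the worktop. The right bay, empty at the start, is inside from y = -352 to -4 mm and x = -122 to 122 mm, open from above and in front when the door is open.
- rack: Fixed board rack: wooden base 300 mm long (x), 120 wide, 12 thick, with four slots across it at x = -108, -36, 36 and 108 mm, each a pair of wire loops 104 mm wide rising to 68 mm, 23 mm apart inside. Origin: centre of its underside, z up. Boards stand upright in the slots on the base, thickness along the rack's x; some slots are empty.
- sprayer: Grey trigger spray bottle with a white head, 164 mm tall, about 0.3 kg. Origin: centre of its underside; z up, x the way the nozzle points. Bottle 86 mm in diameter up to 75 mm, tapering to 108 mm; the head is a block 34 mm wide (y), x from -36 to 44 mm, z from 126 to 164 mm: pinch it across its width. The trigger need not be pulled: aiming counts.
- nozzle (a point): Nozzle mouth of the sprayer, 50 mm ahead (x) of the bottle's axis and 147 mm above its underside; it sprays along the sprayer's x. Axes as the sprayer's.
- mat: Thin round black rubber mat, 110 mm in diameter, 1 mm thick, flush with the worktop: the sprayer stands on it, its axis at the mat's centre. Origin: centre of its underside.
- board_long: Long chopping board, pale wood: 14 mm thick, 100 mm wide, 175 mm tall. Origin: centre of its lower edge face; x across its thickness, y along its width, z up its height. 0.1 to 0.25 kg. May be absent.
- board_thin: Thin white plastic chopping board: 11 mm thick, 95 mm wide, 155 mm tall. Origin: centre of its lower edge face; x across its thickness, y along its width, z up its height. 0.1 to 0.25 kg. May be absent.
- board_thick: Short thick dark wooden board: 18 mm thick, 85 mm wide, 140 mm tall. Origin: centre of its lower edge face; x across its thickness, y along its width, z up its height. 0.1 to 0.25 kg. May be absent.
- board_paddle: Paddle board of medium wood, 14 mm thick: a blade 95 mm wide and 115 mm tall, and above it a handle 36 mm wide and 55 mm tall (170 mm in all). Origin: centre of its lower edge face; x across its thickness, y along its width, z up its height. 0.1 to 0.25 kg. May be absent.
- board_long_top (a point): Middle of the upper edge of board_long, 175 mm above its origin. Axes as the board's.
- board_thin_top (a point): Middle of the upper edge of board_thin, 155 mm above its origin. Axes as the board's.
- board_thick_top (a point): Middle of the upper edge of board_thick, 140 mm above its origin. Axes as the board's.
- board_paddle_top (a point): Middle of the upper edge of board_paddle, 170 mm above its origin. Axes as the board's.
- jar: Glass jar with a steel lid, 72 mm in diameter, 110 mm tall; leave it alone. Origin: centre of its underside.
- mill: Dark wooden pepper mill, 56 mm in diameter, 145 mm tall; leave it alone. Origin: centre of its underside.
Things that resemble listed ones, but are neither listed nor needed, are in the scene too. Leave any green look-alike of the sprayer alone. Of the things shaped like the board_paddle, the wood one is meant.

How it is judged:
On the way, in this order (a step that is already met when the one before it is completed fails the run):
1. the cabinet door is slid fully open (value of joint door above 0.325 m), for 0.2 s.
2. with the door open and no board in the bay, the sprayer is aimed at the middle of the back panel from 15 to 36 cm, within 4 cm each way, and held steady (value of joint door above 0.315 m and x of spray_spot in the frame of nozzle between 0.15 and 0.36 m and y of spray_spot in the frame of nozzle between -0.04 and 0.04 m and z of spray_spot in the frame of nozzle between -0.04 and 0.04 m and linear speed of sprayer below 0.03 m/s and angular speed of sprayer below 0.3 rad/s and horizontal distance between each of board_long, board_thin, board_thick, board_paddle and bay_floor above 0.22 m), for 1.5 s.
3. every board stands in the bay leaning on the rail, released, with none touching another (angle between board_long's own z axis and vertical between 0.09 and 0.6 rad and x of board_long in the frame of cab between -0.08 and 0.002 m and x of each of board_long_top, board_thin_top, board_thick_top, board_paddle_top in the frame of cab above -0.02 m and y of board_long in the frame of cab between -0.35 and -0.01 m and z of each of board_long, board_thin, board_thick, board_paddle in the frame of cab below 0.03 m and angle between the y axis of each of board_long, board_thin, board_thick, board_paddle and the y axis of cab, either way round below 0.3 rad and linear speed of each of board_long, board_thin, board_thick, board_paddle below 0.02 m/s and contact force between each of board_long, board_thin, board_thick, board_paddle and the fingers below 0.1 N and angle between board_thin's own z axis and vertical between 0.09 and 0.6 rad and x of board_thin in the frame of cab between -0.08 and 0.002 m and y of board_thin in the frame of cab between -0.35 and -0.01 m and angle between board_thick's own z axis and vertical between 0.09 and 0.6 rad and x of board_thick in the frame of cab between -0.08 and 0.002 m and y of board_thick in the frame of cab between -0.35 and -0.01 m and angle between board_paddle's own z axis and vertical between 0.09 and 0.6 rad and x of board_paddle in the frame of cab between -0.08 and 0.002 m and y of board_paddle in the frame of cab between -0.35 and -0.01 m and contact force between board_long and board_thin below 0.05 N and contact force between each of board_long, board_thin and board_thick below 0.05 N and contact force between each of board_long, board_thin, board_thick and board_paddle below 0.05 N), for 0.3 s.
At the end, for the whole second after the job is handed in: Door shut within 12 mm; each board stands on the right bay's floor, foot in front of the rail, leaning back 5 to 34 degrees, square within 17 degrees, touching no other board, at rest and released; sprayer upright, within 25 mm of the mat's centre (all of step 3 and value of joint door below 0.012 m and horizontal distance between sprayer and mat below 0.025 m and angle between sprayer's own z axis and vertical below 0.1 rad and height (world z) of sprayer below 0.01 m and linear speed of sprayer below 0.02 m/s and contact force between sprayer and the fingers below 0.1 N).
It fails at once if the jar or the pepper mill is displaced by more than 3 cm (distance of any of jar, mill from where it was at the start of the episode above 0.03 m).
Of board_long, board_thin, board_thick, board_paddle only 2 to 3 are there at a start; the rules pass over those that are not, and their reading is None.
At some moment in a run one of sprayer may be knocked a few centimetres aside while the robot is not near it.
It also fails if it takes over 210 s, if anything falls off the work surface, if the arm or the gripper's body presses on something with over 40 N, if the wrist force passes 120 N, or if a joint passes its speed limit or range.

## Working session

There is one attempt and no reset: what is moved stays moved. The work goes in short steps, Python scripts to look and compute and a tool call to move; the robot and the scene stay as the last step left them, time stands still between calls to the robot, and variables do not carry over. Pictures are saved under pics/ and viewed, and the job is handed in when it is done.

Besides the shell and the picture viewer there is one more tool, called after "Call:" in YAML: its name, and indented under it one key for each argument. send_rows: Moves the arm, as the interface text tells. Its arguments: {"type":"object","properties":{"targets":{"type":"array","items":{"type":"array"}},"newtons":{"type":"number"}},"required":["targets"]}

```bash
ls -la; mkdir -p pics; cat > look.py <<'E'
import sys,cv2
from plant import robot, optics, ticket
def snap(cam,fn):
    d=optics.read_camera(cam); cv2.imwrite('pics/'+fn+'.png',cv2.cvtColor(d['color'],cv2.COLOR_RGB2BGR)); return d
E
python3 - <<'E'
from look import *
for c in ['side','top']:
    d=snap(c,c+'0'); print(c,d['K'],d['position'],d['orientation'],d.keys())
print(robot.read_state())
E
```

```text
total 12
drwxr-xr-x  3 agent agent 4096 Dec  7 15:57 .
drwxr-xr-x 23 root  root  4096 Dec  7 15:57 ..
drwxr-xr-x  2 agent agent 4096 Dec  7 15:57 pics
side [[475.58751693   0.         274.36806126]
 [  0.         475.58751693 207.29959551]
 [  0.           0.           1.        ]] [-0.39007278 -0.51852421  1.06774155] [ 0.72827416 -0.46231103 -1.06720122] dict_keys(['color', 'K', 'position', 'orientation'])
top [[396.30251451   0.         276.24424533]
 [  0.         396.30251451 202.4233731 ]
 [  0.           0.           1.        ]] [ 0.32256248 -0.08201352  1.29256819] [ 0.10215639 -0.1223946  -1.5793663 ] dict_keys(['color', 'K', 'position', 'orientation'])
{'t': 0.1, 'q': array([ 1.05758896e+00,  1.31067942e-01,  1.48915957e+00, -2.00809416e-05,
        1.52295406e+00, -8.54314026e-02]), 'dq': array([-0.00188114, -0.00207571, -0.00230691, -0.00020269,  0.00081812,
       -0.00063121]), 'joint_torque': array([-7.69591367e-06, -5.61342430e+01, -4.93092513e+01,  7.70081906e-02,
        2.92131380e-02, -6.48256992e-05]), 'tool_pos': array([0.24867071, 0.5455034 , 0.21770883]), 'orientation': array([-6.66740149e-01, -3.06956561e+00,  2.39383550e-03]), 'force': array([-0.16379291,  0.014989  ,  0.1256567 ]), 'wrist_torque': array([ 0.00549616, -0.03367505, -0.00156249]), 'opening': 0.09312742952627737}
```

View pics/side0.png

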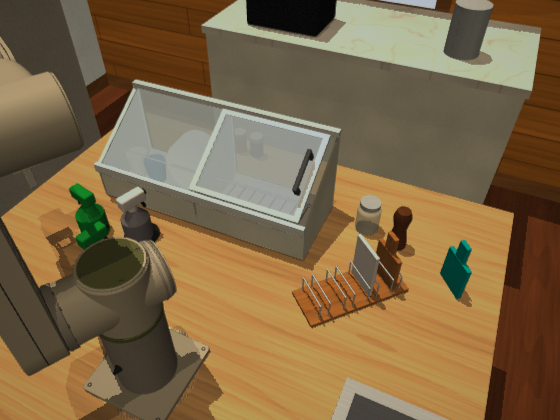

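View pics/top0.png

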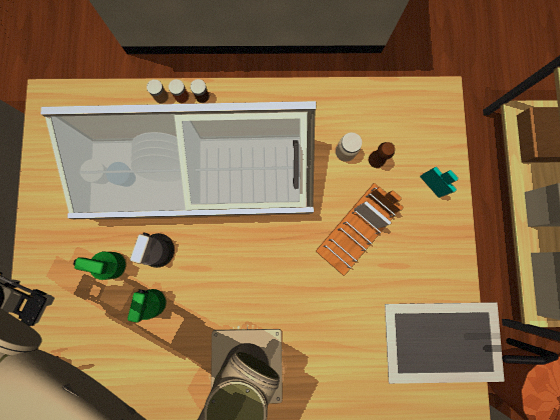

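```bash
cat >> look.py <<'E'
import numpy as np
from scipy.spatial.transform import Rotation as R
from scipy.optimize import least_squares
CAM={'side':(475.58751693,274.36806126,207.29959551,[-0.39007278,-0.51852421,1.06774155],[0.72827416,-0.46231103,-1.06720122]),
'top':(396.30251451,276.24424533,202.4233731,[0.32256248,-0.08201352,1.29256819],[0.10215639,-0.1223946,-1.5793663])}
def proj(P,cam):
    f,cx,cy,p,o=CAM[cam]; c=R.from_rotvec(o).inv().apply(np.atleast_2d(P)-np.array(p))
    return np.stack([cx+f*c[:,0]/-c[:,2], cy+f*(-c[:,1])/-c[:,2]],1)
def ray(uv,cam,z):
    f,cx,cy,p,o=CAM[cam]; d=R.from_rotvec(o).apply([(uv[0]-cx)/f,-(uv[1]-cy)/f,-1]); p=np.array(p)
    return p+d*(z-p[2])/d[2]
def pose(x,y,yaw,pts):
    return R.from_rotvec([0,0,yaw]).apply(np.atleast_2d(pts))+[x,y,0]
def fit(obs,x0):
    # obs list (cam,pt,uv)
    def f(s): return np.concatenate([proj(pose(s[0],s[1],s[2],pt),c)[0]-uv for c,pt,uv in obs])
    r=least_squares(f,x0,loss='soft_l1'); return r.x,r.fun.reshape(-1,2)
def crop(cam,fn,u0,v0,u1,v1,k):
    d=optics.read_camera(cam); im=cv2.cvtColor(d['color'],cv2.COLOR_RGB2BGR)[v0:v1,u0:u1]
    im=cv2.resize(im,None,fx=k,fy=k,interpolation=cv2.INTER_CUBIC)
    cv2.imwrite('pics/'+fn+'.png',im)
E
python3 - <<'E'
from look import *
crop('top','t1',30,90,330,300,2.6)
crop('side','s1',90,70,350,260,3)
crop('top','t2',300,110,480,290,3.3)
crop('side','s2',280,190,490,330,3.6)
for c in ['side','top']:
    optics.read_camera(c)
    for n in ['cab','door','rail','bay_floor','rack','sprayer','nozzle','mat','board_long','board_thin','board_thick','board_paddle','jar','mill']:
        try: print(c,n,[(round(o['confidence'],2),np.round(o['point'],1).tolist(),int(o['region'].sum())) for o in optics.cut_out(c,n)])
        except Exception as e: print(c,n,repr(e)[:80])
E
```

```text
side cab [(0.79, [222.3, 166.5], 28459)]
side door [(0.9, [261.3, 161.9], 10345), (0.59, [336.5, 297.0], 3207), (0.41, [225.5, 167.6], 28195)]
side rail [(0.71, [225.9, 167.1], 28114)]
side bay_floor [(0.97, [225.1, 168.9], 28474), (0.18, [260.4, 166.3], 10276)]
side rack [(0.56, [338.5, 295.3], 3482)]
side sprayer [(0.95, [91.3, 234.7], 563), (0.93, [133.2, 218.5], 1399), (0.57, [85.1, 210.1], 907)]
side nozzle [(0.95, [93.5, 236.4], 563), (0.82, [137.2, 215.4], 1472), (0.16, [260.6, 160.7], 10157)]
side mat [(0.27, [229.0, 168.7], 28212)]
side board_long []
side board_thin [(0.55, [361.4, 262.4], 968)]
side board_thick [(0.63, [366.8, 264.3], 1001)]
side board_paddle [(0.87, [459.0, 267.2], 1172), (0.65, [367.7, 216.3], 887), (0.6, [391.1, 257.3], 832)]
side jar [(0.87, [367.8, 217.5], 785)]
side mill [(0.9, [400.2, 226.9], 588)]
top cab [(0.87, [185.1, 157.5], 29246)]
top door [(0.95, [244.0, 161.1], 12186)]
top rail [(0.7, [381.0, 158.2], 434), (0.64, [184.2, 157.0], 28744)]
top bay_floor [(0.66, [186.7, 159.1], 29413)]
top rack [(0.71, [349.3, 237.1], 2470), (0.54, [386.5, 201.6], 510)]
top sprayer [(0.93, [146.6, 302.7], 933), (0.88, [147.3, 252.7], 912), (0.58, [103.9, 266.2], 1057)]
top nozzle [(0.89, [103.3, 263.1], 1090), (0.84, [151.3, 252.8], 921), (0.66, [144.5, 306.6], 945), (0.54, [185.7, 158.4], 28824)]
top mat [(0.73, [372.4, 212.3], 443), (0.65, [162.0, 248.0], 263), (0.2, [386.6, 200.5], 494)]
top board_long [(0.72, [242.7, 161.3], 12139)]
top board_thin [(0.84, [374.9, 215.3], 462)]
top board_thick []
top board_paddle [(0.7, [441.5, 181.2], 638), (0.67, [388.4, 200.0], 445)]
top jar [(0.7, [346.2, 145.9], 525), (0.28, [372.3, 215.4], 465)]
top mill [(0.83, [381.2, 157.5], 434)]
```

View pics/t1.png

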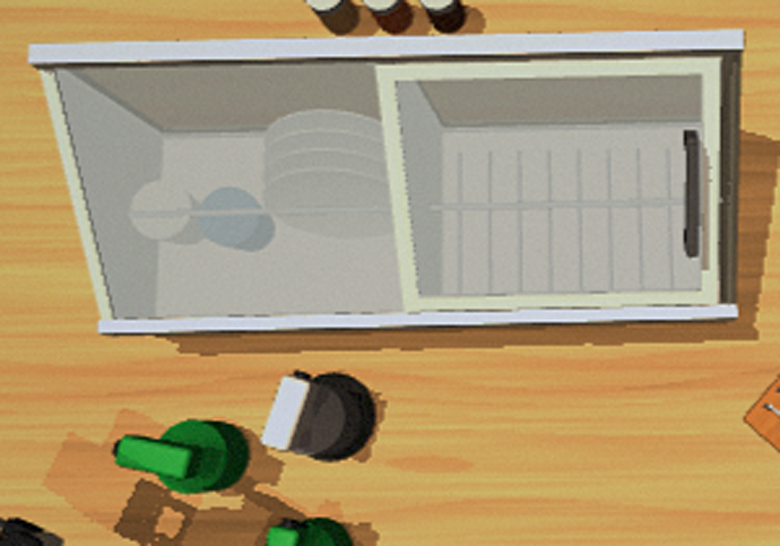

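View pics/s1.png

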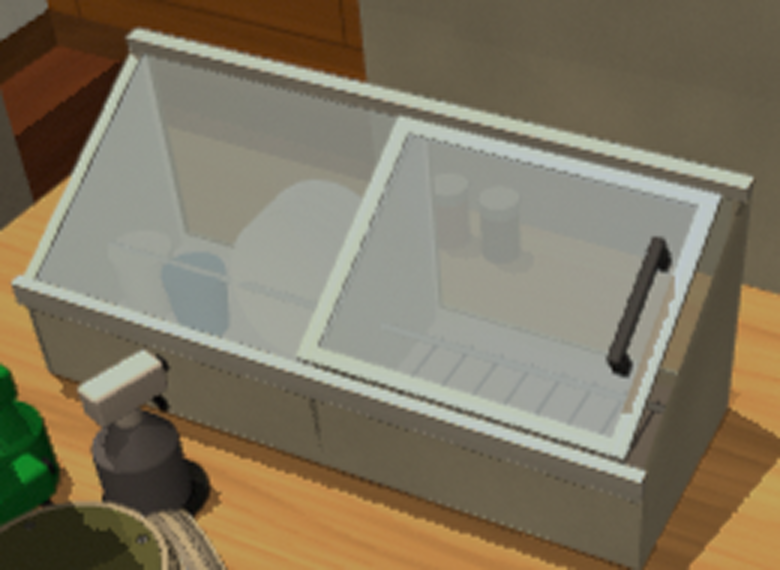

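View pics/t2.png

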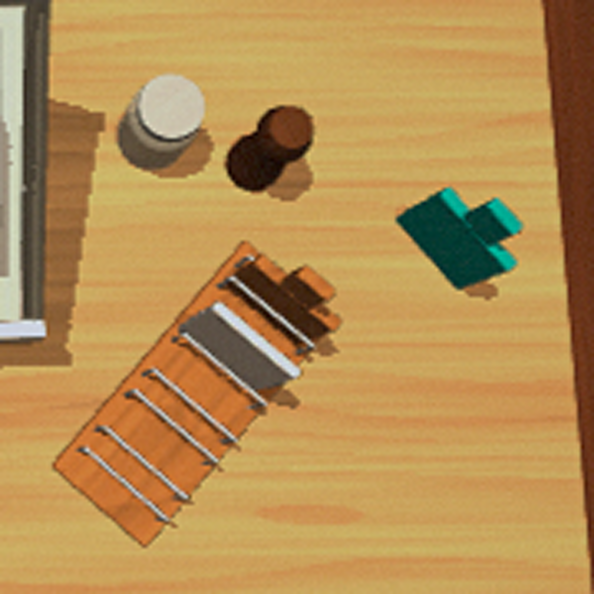

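View pics/s2.png

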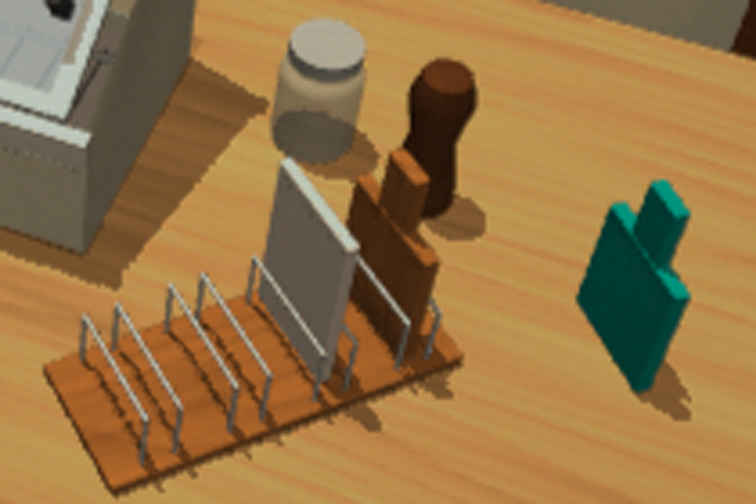

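```bash
cat > cabfit.py <<'E'
from look import *
s=lambda u,v:np.array([90+u/3,70+v/3]); t=lambda u,v:np.array([30+u/2.6,90+v/2.6])
W=.36;D=.13
obs=[('side',[-D,-W,0],s(645,567)),('side',[-D,-W,.137],s(645,475)),('side',[-D,W,0],s(52,375)),('side',[D,W,.298],s(130,33)),
('side',[D,-W,.298],s(752,181)),('side',[D,-W,0],s(728,412)),('top',[D,W,.298],t(30,46)),('top',[D,-W,.298],t(743,31)),('top',[-D,-W,.137],t(737,316)),('top',[-D,W,.137],t(99,333))]
x,r=fit(obs,[.5,.2,0]); print('cab',x,np.round(r,1).tolist())
s=lambda u,v:np.array([280+u/3.6,190+v/3.6]); t=lambda u,v:np.array([300+u/3.3,110+v/3.3])
obs=[('side',[-.15,.06,.012],s(43,370)),('side',[-.15,-.06,.012],s(113,488)),('side',[.15,-.06,.012],s(463,357)),
('top',[-.15,.06,.012],t(53,466)),('top',[-.15,-.06,.012],t(145,545)),('top',[.15,.06,.012],t(247,240)),('top',[.15,-.06,.012],t(343,322))]
x,r=fit(obs,[.4,-.3,-.7]); print('rack',x,np.round(r,1).tolist())
E
python3 cabfit.py
python3 - <<'E'
from look import *
crop('top','t3',70,220,200,330,6)
crop('side','s3',60,170,180,260,6)
E
```

```text
cab [0.59410408 0.15256115 0.01750452] [[-1.4, 2.4], [0.6, 0.3], [-2.0, 0.1], [0.6, -0.6], [0.4, -0.2], [-0.2, -1.2], [-0.8, 1.3], [0.7, 0.5], [0.8, -3.4], [-0.4, -3.0]]
rack [ 0.41842547 -0.37001357 -0.73601236] [[-0.3, -1.3], [-0.4, 1.0], [0.9, 0.6], [-0.2, -0.2], [0.4, 1.0], [0.1, -0.4], [-0.7, -1.3]]
```

View pics/t3.png

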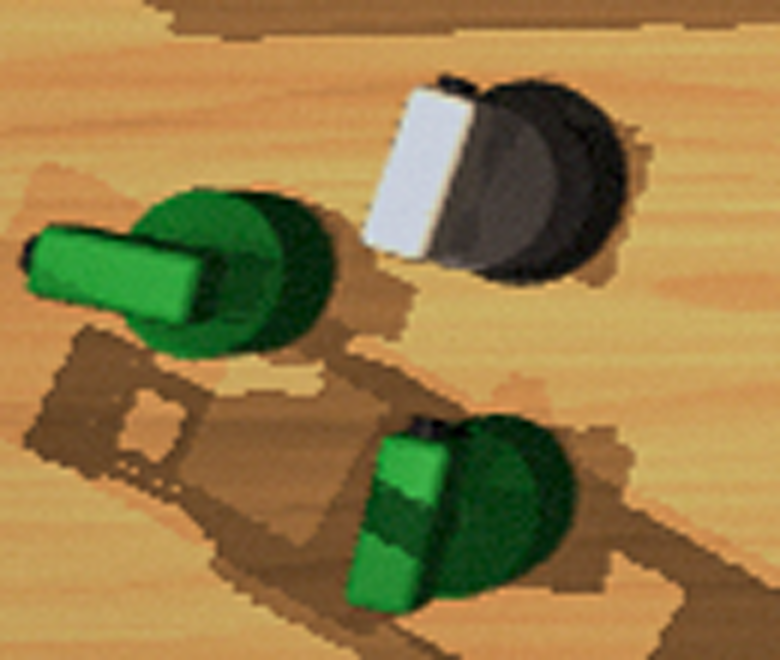

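View pics/s3.png

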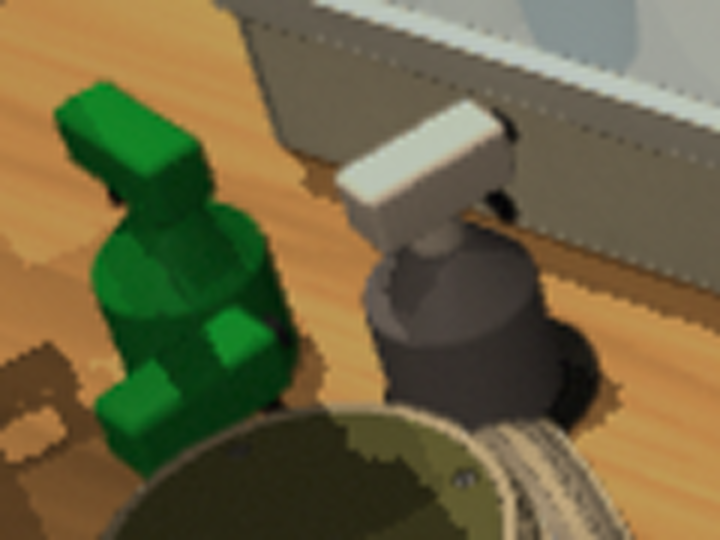

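```bash
cat > cabfit2.py <<'E'
from look import *
s=lambda u,v:np.array([90+u/3,70+v/3]); t=lambda u,v:np.array([30+u/2.6,90+v/2.6])
W=.36;D=.13
def obsf(a,b):
  return [('side',[-D,-W,0],s(645,567)),('side',[-D-a,-W,.137],s(645,475)),('side',[-D,W,0],s(52,375)),('side',[D+b,W,.298],s(130,33)),
('side',[D+b,-W,.298],s(752,181)),('side',[D,-W,0],s(728,412)),('top',[D+b,W,.298],t(30,46)),('top',[D+b,-W,.298],t(743,31)),('top',[-D-a,-W,.137],t(737,316)),('top',[-D-a,W,.137],t(99,333))]
for a,b in [(0,0),(.006,0),(.01,0),(.006,.006),(.01,.01)]:
  x,r=fit(obsf(a,b),[.5,.2,0]); print(a,b,'cab',x,(r**2).sum(),np.round(r,1).tolist())
s=lambda u,v:np.array([60+u/6,170+v/6]); t=lambda u,v:np.array([70+u/6,220+v/6])
A=[[.044,.017,.164],[.044,-.017,.164],[-.036,-.017,.164],[-.036,.017,.164]]
obs=[('top',p,t(*u)) for p,u in zip(A,[(412,87),(475,97),(425,260),(363,240)])]+[('side',p,s(*u)) for p,u in zip(A,[(465,100),(505,130),(375,212),(337,182)])]
x,r=fit(obs,[.3,.3,0]); print('spr',x,np.round(r,1).tolist())
E
python3 cabfit2.py
cat > ovl.py <<'E'
from look import *
def box(x0,x1,y0,y1,z0,z1):
    c=[[x,y,z] for x in(x0,x1) for y in(y0,y1) for z in(z0,z1)]
    return [(c[i],c[j]) for i in range(8) for j in range(i) if bin(i^j).count('1')==1]
def cabl():
    D,W=.13,.36;L=[]
    for y in(-W,W):
        q=[[-D,y,0],[-D,y,.12],[D,y,.28],[D,y,0]]; L+=[(q[i],q[(i+1)%4]) for i in range(4)]
    for p in[[-D,0],[-D,.12],[D,.28],[D,0],[-D,.137],[D,.298]]: L.append(([p[0],-W,p[1]],[p[0],W,p[1]]))
    L.append(([.005,-.352,.09],[.005,-.004,.09])); 
    for x in(-.122,.122): L.append(([x,-.352,.012],[x,-.004,.012]))
    return L
def overlay(cam,fn,items,u0=0,v0=0,u1=560,v1=420,k=1):
    im=cv2.cvtColor(optics.read_camera(cam)['color'],cv2.COLOR_RGB2BGR)[v0:v1,u0:u1]
    im=cv2.resize(im,None,fx=k,fy=k,interpolation=cv2.INTER_CUBIC)
    for (x,y,yaw),L in items:
        for a,b in L:
            p=proj(pose(x,y,yaw,[a,b]),cam); p=((p-[u0,v0])*k).astype(int)
            cv2.line(im,tuple(map(int,p[0])),tuple(map(int,p[1])),(0,0,255),1,cv2.LINE_AA)
    cv2.imwrite('pics/'+fn+'.png',im)
E
python3 - <<'E'
from ovl import *
C=(.594,.1526,.0175)
overlay('top','ot1',[(C,cabl())],30,90,330,300,2.6)
overlay('side','os1',[(C,cabl())],90,70,350,270,3)
E
```

```text
0 0 cab [0.59410408 0.15256115 0.01750452] 39.2475678139253 [[-1.4, 2.4], [0.6, 0.3], [-2.0, 0.1], [0.6, -0.6], [0.4, -0.2], [-0.2, -1.2], [-0.8, 1.3], [0.7, 0.5], [0.8, -3.4], [-0.4, -3.0]]
0.006 0 cab [0.59501574 0.15245669 0.01861841] 22.94481167589598 [[-1.2, 2.1], [0.1, 1.5], [-1.9, 0.0], [0.7, -0.7], [0.5, -0.5], [-0.1, -1.4], [-0.8, 1.1], [0.7, 0.0], [1.0, -1.8], [-0.4, -1.1]]
0.01 0 cab [0.59615594 0.1523737  0.01832181] 20.55278740198455 [[-1.0, 1.8], [-0.3, 2.2], [-1.6, -0.2], [0.9, -0.8], [0.7, -0.7], [0.1, -1.6], [-0.7, 0.7], [0.8, -0.3], [1.0, -0.8], [-0.4, -0.2]]
0.006 0.006 cab [0.59166784 0.1521564  0.01820855] 31.185378278308445 [[-1.6, 2.9], [-0.3, 2.3], [-2.4, 0.6], [1.2, -1.0], [0.9, -0.9], [-0.3, -0.7], [-0.6, 0.1], [0.8, -0.9], [1.1, -0.7], [-0.3, -0.0]]
0.01 0.01 cab [0.59218781 0.15215702 0.02194076] 50.36273997050575 [[-1.2, 2.5], [-0.4, 2.9], [-2.5, 0.8], [1.7, -1.5], [1.3, -2.0], [-0.3, -1.1], [-0.8, -1.0], [0.5, -3.0], [1.3, 0.1], [-0.2, 1.6]]
spr [ 0.35314904  0.28860008 -0.25683999] [[-0.2, -1.0], [0.9, 0.2], [1.0, 0.8], [-0.3, 1.2], [-0.0, -0.9], [0.8, -1.0], [-0.2, -0.2], [-1.3, -0.4]]
```

View pics/ot1.png

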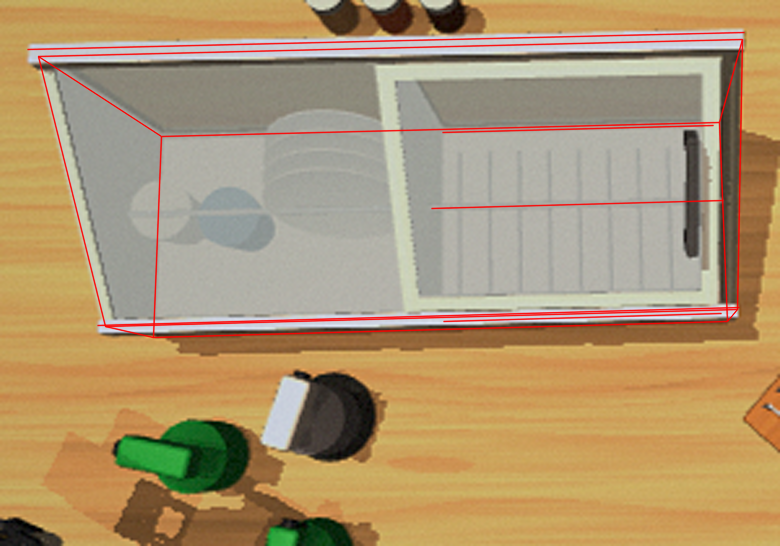

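View pics/os1.png

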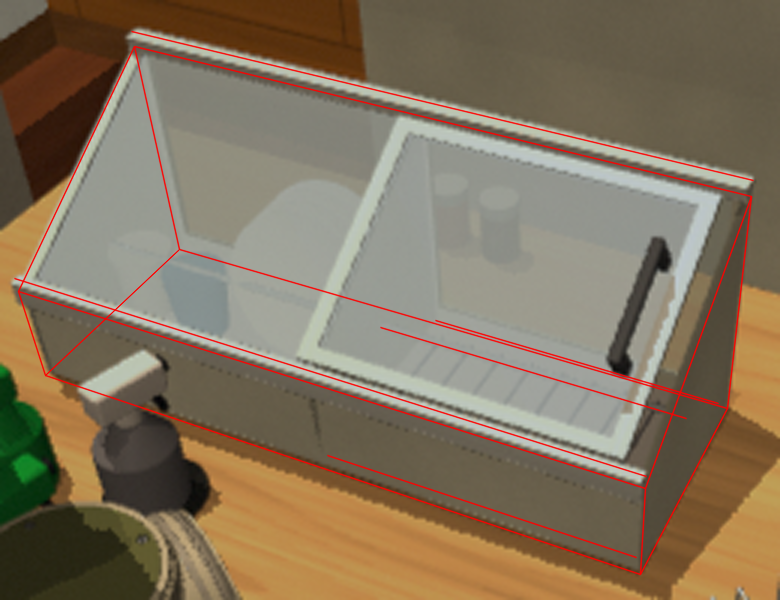

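```bash
cat > plan.py <<'E'
from look import *
CAB=(.5945,.1525,.018)
def c2w(p): return pose(*CAB,p)[0]
def state():
    s=robot.read_state(); M=R.from_rotvec(s['orientation']).as_matrix(); return s,M
def plan(target,jawyaw=None):
    """target TCP world; jawyaw = world yaw of jaw axis (mod pi). prints tool-frame shift, before any turn, & turn"""
    s,M=state(); d=M.T@(np.array(target)-s['tool_pos'])*1000
    out={'t':round(s['t'],2),'tcp':np.round(s['tool_pos'],4).tolist(),'open':round(s['opening'],4),'F':np.round(s['force'],1).tolist(),'shift_mm':np.round(d,1).tolist()}
    yy=np.arctan2(M[1,1],M[0,1]); out['jawyaw']=round(yy,3); out['tilt']=np.round(M[:,2],3).tolist()
    if jawyaw is not None:
        dy=(jawyaw-yy+np.pi/2)%np.pi-np.pi/2
        out['turn']=round(-dy,3) # tool z down
        a=M@R.from_rotvec([0,0,-dy]).as_matrix(); out['shift_after_turn']=np.round(a.T@(np.array(target)-s['tool_pos'])*1000,1).tolist()
        out['q6']=round(s['q'][5],2)
    print(out)
def tri(ut,us):
    f=lambda X:np.concatenate([proj(X,'top')[0]-ut,proj(X,'side')[0]-us])
    r=least_squares(f,[.5,0,.2]); return r.x,r.fun
def w2c(P):
    return R.from_rotvec([0,0,-CAB[2]]).apply(np.array(P)-[CAB[0],CAB[1],0])
E
python3 - <<'E'
from plan import *
s=lambda u,v:np.array([90+u/3,70+v/3]); t=lambda u,v:np.array([30+u/2.6,90+v/2.6])
for a,b in [((690,135),(658,243)),((690,252),(618,368))]:
    X,r=tri(t(*a),s(*b)); print(X,w2c(X),r)
# nominal
for dd in (0,.02,.345):
  g=np.array([-.0222,-.325+dd,.246]); w=c2w(g); print(dd,w,proj(w,'top'),proj(w,'side'))
plan(c2w([-.022,-.315,.33]),CAB[2]+np.pi/2)
E
```

```text
[ 0.63095623 -0.14883662  0.27292664] [ 0.03102656 -0.30194398  0.27292664] [-0.05504571  0.03194202  0.06607507 -0.01242301]
[ 0.52344107 -0.15337446  0.20427585] [-0.07655286 -0.30454592  0.20427585] [ 0.84230117 -0.49789451 -0.95201479  0.15089232]
0 [ 0.57815328 -0.17284693  0.246     ] [[303.96873838 163.66838505]] [[309.83293467 171.49492467]]
0.02 [ 0.5777933  -0.15285017  0.246     ] [[296.5948781  163.86619019]] [[303.06388978 169.65192235]]
0.345 [0.57194362 0.17209718 0.246     ] [[176.14254528 167.09734587]] [[201.07826742 141.88438038]]
{'t': 2.0, 'tcp': [0.2489, 0.5459, 0.2186], 'open': 0.0929, 'F': [-0.8, -0.4, 0.1], 'shift_mm': [-593.7, -508.3, -111.4], 'jawyaw': np.float64(1.143), 'tilt': [-0.0, 0.0, -1.0], 'turn': np.float64(-0.446), 'shift_after_turn': [-316.5, -714.6, -111.4], 'q6': np.float64(-0.09)}
```

Call:
send_rows:
  targets:
    - [0, [0, 0, -37], -0.148]
    - [0, [0, 0, -37], -0.148]
    - [0, [0, 0, -37], -0.15]
    - [0, [-19.8, -44.7, 0], 0]
    - [0, [-19.8, -44.7, 0], 0]
    - [0, [-19.8, -44.7, 0], 0]
    - [0, [-19.8, -44.7, 0], 0]
    - [0, [-19.8, -44.7, 0], 0]
    - [0, [-19.8, -44.7, 0], 0]
    - [0, [-19.8, -44.7, 0], 0]
    - [0, [-19.8, -44.7, 0], 0]
  newtons: 10

```text
t: 3.1
tool_pos: [0.4142, 0.1895, 0.3299]
orientation: [-0.029, 3.141, 0.0]
force: [0.6, 0.5, 0.5]
opening: 0.0464
```

Call:
send_rows:
  targets:
    - [0, [-19.8, -44.7, 0], 0]
    - [0, [-19.8, -44.7, 0], 0]
    - [0, [-19.8, -44.7, 0], 0]
    - [0, [-19.8, -44.7, 0], 0]
    - [0, [-19.8, -44.7, 0], 0]
    - [0, [-19.8, -44.7, 0], 0]
    - [0, [-19.8, -44.7, 0], 0]
    - [0, [0, 0, 0], 0]
    - [0, [0, 0, 0], 0]

```text
t: 4.0
tool_pos: [0.5579, -0.12, 0.3288]
orientation: [0.025, -3.14, -0.001]
force: [0.0, 0.1, 0.8]
opening: 0.0467
```

```bash
python3 - <<'E'
from plan import *
plan(c2w([-.023,-.303,.225]),CAB[2]+np.pi/2)
crop('top','h1',200,90,360,220,4)
crop('side','hs1',200,80,380,260,3.3)
E
```

```text
{'t': 4.0, 'tcp': [0.5579, -0.12, 0.3288], 'open': 0.0467, 'F': [0.0, 0.1, 0.8], 'shift_mm': [-18.7, -31.3, 103.8], 'jawyaw': np.float64(1.587), 'tilt': [-0.002, 0.001, -1.0], 'turn': np.float64(-0.002), 'shift_after_turn': [-18.6, -31.3, 103.8], 'q6': np.float64(-1.89)}
```

View pics/h1.png

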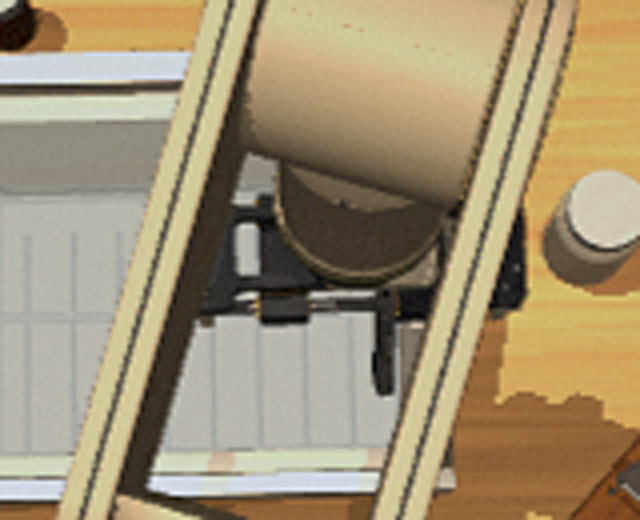

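View pics/hs1.png

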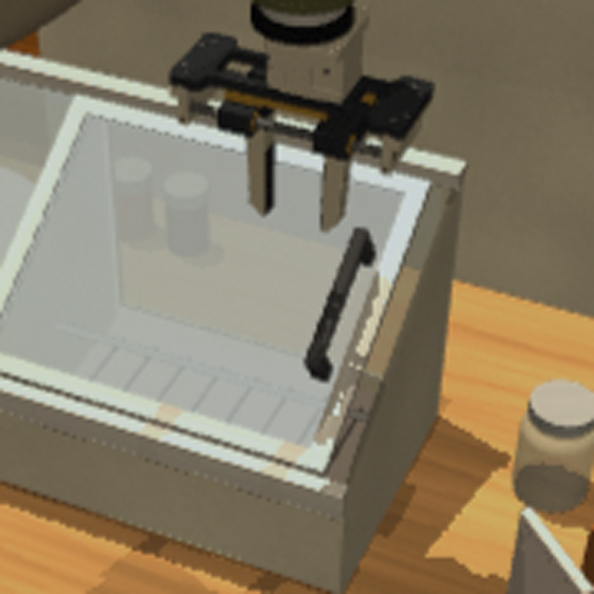

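Call:
send_rows:
  targets:
    - [0, [-9, -16, 0], 0]
    - [0, [-10, -16, 0], 0]
    - [0, [0, 0, 34], 0]
    - [0, [0, 0, 35], 0]
    - [0, [0, 0, 35], 0]
    - [0, [0, 0, 0], 0]
    - [-0.8, [0, 0, 0], 0]
    - [-0.8, [0, 0, 0], 0]
    - [-0.8, [0, 0, 0], 0]
    - [-0.8, [0, 0, 0], 0]

```text
t: 5.1
tool_pos: [0.5786, -0.1509, 0.2277]
orientation: [-0.029, 3.139, -0.002]
force: [0.5, 0.2, -0.1]
opening: 0.019
```

```bash
python3 - <<'E'
from plan import *
plan(c2w([-.023,.02,.225]),CAB[2]+np.pi/2)
crop('side','hs2',200,80,380,260,3.3)
E
```

```text
{'t': 5.1, 'tcp': [0.5786, -0.1509, 0.2277], 'open': 0.019, 'F': [0.5, 0.2, -0.1], 'shift_mm': [1.5, 323.1, 2.4], 'jawyaw': np.float64(1.589), 'tilt': [0.003, -0.001, -1.0], 'turn': np.float64(0.0), 'shift_after_turn': [1.6, 323.1, 2.4], 'q6': np.float64(-1.93)}
```

View pics/hs2.png

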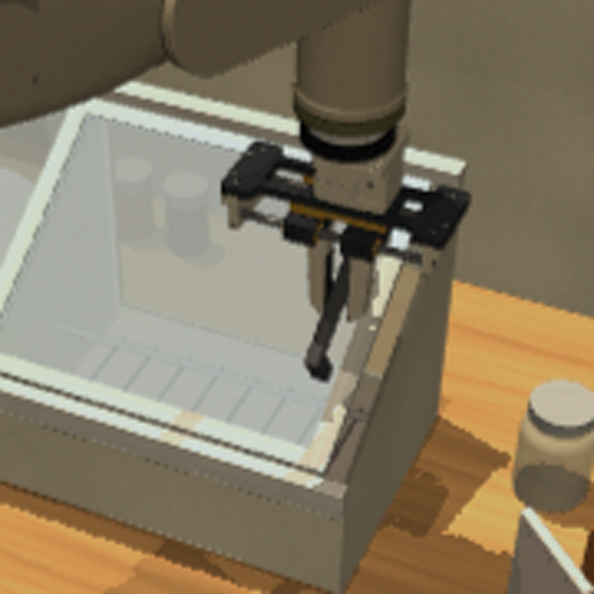

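Call:
send_rows:
  targets:
    - [-0.8, [0, 15, 0], 0]
    - [-0.8, [0, 25, 0], 0]
    - [-0.8, [0, 25, 0], 0]
    - [-0.8, [0, 25, 0], 0]
    - [-0.8, [0, 25, 0], 0]
    - [-0.8, [0, 25, 0], 0]
    - [-0.8, [0, 25, 0], 0]
    - [-0.8, [0, 25, 0], 0]
    - [-0.8, [0, 25, 0], 0]
    - [-0.8, [0, 25, 0], 0]
    - [-0.8, [0, 25, 0], 0]
    - [-0.8, [0, 25, 0], 0]

```text
t: 6.35
tool_pos: [0.5743, 0.1399, 0.2271]
orientation: [-0.027, 3.136, -0.001]
force: [9.8, -2.3, -0.5]
opening: 0.0138
```

Call:
send_rows:
  targets:
    - [-0.8, [0, 15, 0], 0]
    - [-0.8, [0, 8, 0], 0]
    - [-0.8, [0, 5, 0], 0]
    - [-0.8, [0, 4, 0], 0]
    - [-0.8, [0, 0, 0], 0]

```text
t: 6.85
tool_pos: [0.5738, 0.1721, 0.2271]
orientation: [-0.029, 3.136, 0.002]
force: [8.8, 1.9, -0.7]
opening: 0.0136
```

```bash
python3 - <<'E'
from plan import *
plan(c2w([-.023,.02,.225]),CAB[2]+np.pi/2)
s,M=state(); print(w2c(s['tool_pos']))
snap('side','d1')
E
```

```text
{'t': 6.85, 'tcp': [0.5738, 0.1721, 0.2271], 'open': 0.0136, 'F': [8.8, 1.9, -0.7], 'shift_mm': [2.7, -0.0, 2.0], 'jawyaw': np.float64(1.589), 'tilt': [0.005, 0.001, -1.0], 'turn': np.float64(0.0), 'shift_after_turn': [2.7, -0.0, 2.0], 'q6': np.float64(-1.38)}
[-0.0203161   0.02001856  0.22706196]
```

View pics/d1.png

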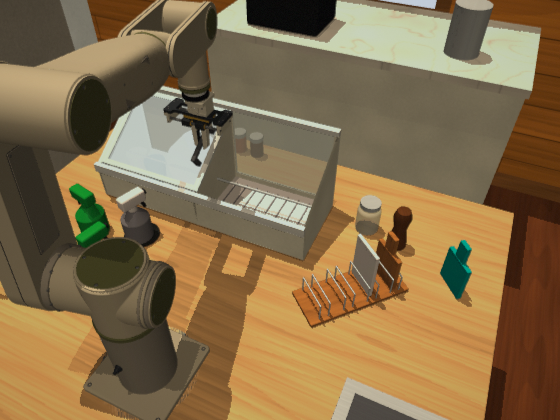

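Call:
send_rows:
  targets:
    - [-0.8, [0, 4, 0], 0]
    - [-0.8, [0, 3, 0], 0]
    - [-0.8, [0, 0, 0], 0]

```text
t: 7.2
tool_pos: [0.5738, 0.176, 0.227]
orientation: [-0.025, 3.137, -0.006]
force: [8.2, -10.7, 1.4]
opening: 0.0141
```

```bash
python3 - <<'E'
from plan import *
s,M=state(); print(w2c(s['tool_pos']),s['force'])
E
```

```text
[-0.02030917  0.02389624  0.22704884] [  8.17432946 -10.72940409   1.40802985]
```

Call:
send_rows:
  targets:
    - [-0.8, [0, -3, 0], 0]
    - [0, [0, 0, 0], 0]
    - [0, [0, 0, 0], 0]
    - [0, [0, 0, 0], 0]
    - [0, [0, 0, -30], 0]
    - [0, [0, 0, -35], 0]
    - [0, [0, 0, -40], 0]
    - [0, [20, 30, 0], 0]
    - [0, [0, 0, 0], 0]

```text
t: 8.1
tool_pos: [0.5503, 0.2077, 0.3329]
orientation: [-0.032, 3.139, 0.004]
force: [0.1, -0.3, -1.3]
opening: 0.0465
```

```bash
python3 - <<'E'
from plan import *
s,M=state(); print(w2c(s['tool_pos']),s['force'],s['opening'])
snap('top','d2'); snap('side','d2s')
crop('top','t4',70,220,200,330,6)
crop('side','s4',60,170,180,260,6)
E
```

```text
[-0.04323038  0.05601922  0.33288637] [ 0.08345595 -0.3301793  -1.30745402] 0.04653030201995572
```

View pics/d2.png

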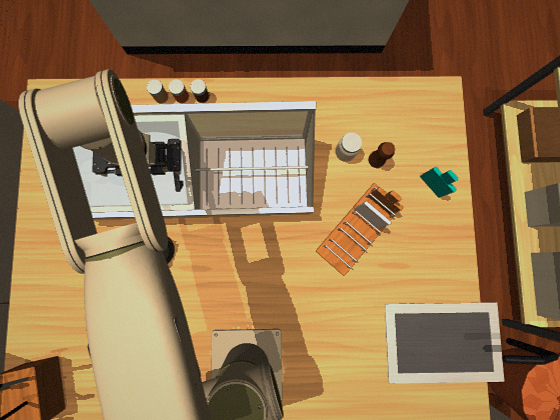

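View pics/d2s.png

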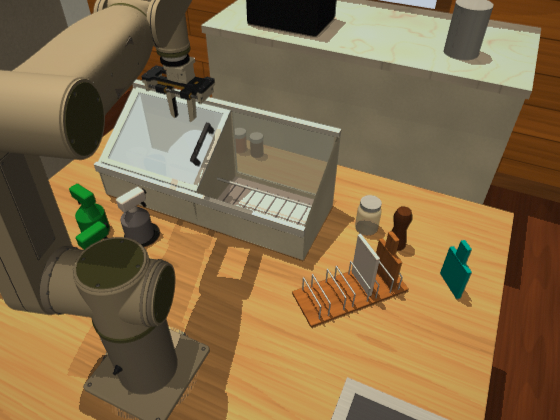

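View pics/s4.png

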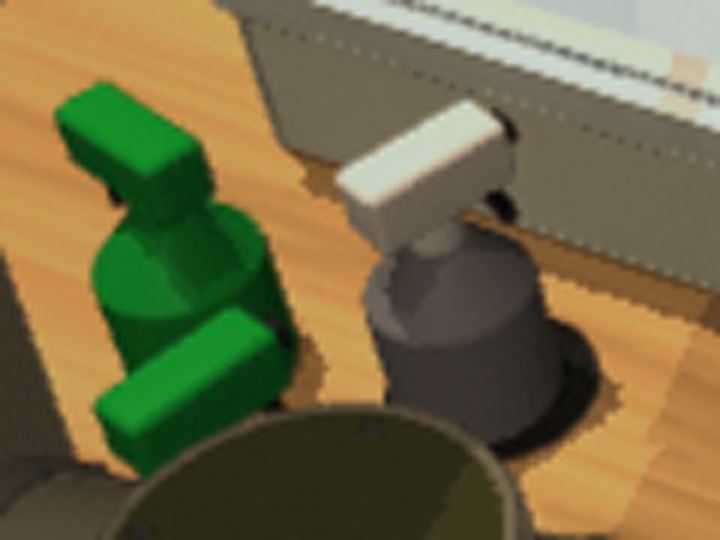

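```bash
python3 - <<'E'
from plan import *
p=pose(.353,.2886,-.257,[.002,0,.25])[0]; print(p)
plan(p,-.257+np.pi/2)
E
```

```text
[0.35493431 0.28809164 0.25      ]
{'t': 8.3, 'tcp': [0.5509, 0.2045, 0.3296], 'open': 0.0463, 'F': [0.7, -0.0, 0.1], 'shift_mm': [194.3, 87.2, 79.8], 'jawyaw': np.float64(1.589), 'tilt': [-0.002, -0.001, -1.0], 'turn': np.float64(0.275), 'shift_after_turn': [210.7, 31.1, 79.8], 'q6': np.float64(-1.32)}
```

Call:
send_rows:
  targets:
    - [0.3, [38.9, 17.4, 0], 0]
    - [0.3, [38.9, 17.4, 0], 0]
    - [0.3, [38.9, 17.4, 0], 0]
    - [0.3, [38.9, 17.4, 0], 0]
    - [0.3, [38.9, 17.4, 0], 0]
    - [0.3, [0, 0, 40], 0.138]
    - [0.3, [0, 0, 40], 0.137]
    - [0.3, [0, 0, 0], 0]
    - [0.3, [0, 0, 0], 0]

```text
t: 9.2
tool_pos: [0.3549, 0.2876, 0.2504]
orientation: [-0.397, -3.115, 0.003]
force: [0.6, 0.6, 0.6]
opening: 0.0603
```

```bash
python3 - <<'E'
from plan import *
p=pose(.353,.2886,-.257,[.002,0,.128])[0]
plan(p,-.257+np.pi/2)
crop('side','s5',40,100,200,260,3.6)
E
```

```text
{'t': 9.2, 'tcp': [0.3549, 0.2876, 0.2504], 'open': 0.0603, 'F': [0.6, 0.6, 0.6], 'shift_mm': [-0.1, 0.7, 122.4], 'jawyaw': np.float64(1.317), 'tilt': [-0.002, -0.001, -1.0], 'turn': np.float64(0.004), 'shift_after_turn': [-0.1, 0.7, 122.4], 'q6': np.float64(-0.75)}
```

View pics/s5.png

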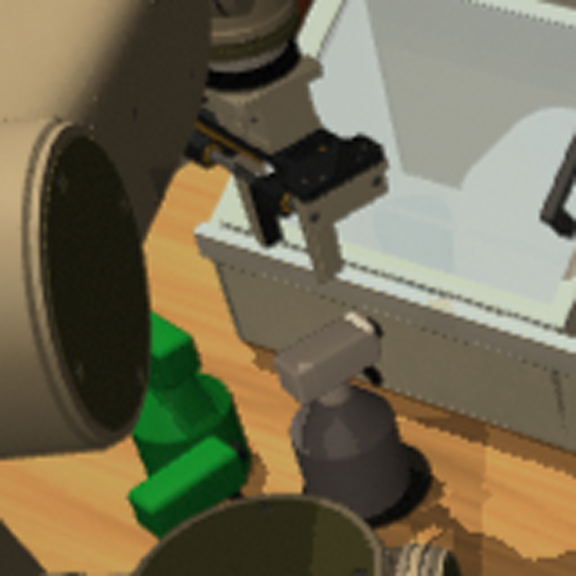

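Call:
send_rows:
  targets:
    - [0.3, [0, 0, 25], 0]
    - [0.3, [0, 0, 25], 0]
    - [0.3, [0, 0, 25], 0]
    - [0.3, [0, 0, 25], 0]
    - [0.3, [0, 0, 20], 0]
    - [0.3, [0, 0, 0], 0]
    - [-0.6, [0, 0, 0], 0]
    - [-0.6, [0, 0, 0], 0]
    - [-0.6, [0, 0, 0], 0]
    - [-0.6, [0, 0, 0], 0]
    - [-0.6, [0, 0, 0], 0]
  newtons: 25

```text
t: 10.35
tool_pos: [0.3559, 0.2891, 0.1319]
orientation: [0.402, 3.114, 0.003]
force: [0.4, 1.9, 4.5]
opening: 0.0345
```

Call:
send_rows:
  targets:
    - [-0.6, [0, 0, -12], 0]
    - [-0.6, [0, 0, -13], 0]
    - [-0.6, [0, 0, 0], 0]

```text
t: 10.65
tool_pos: [0.3561, 0.2889, 0.1581]
orientation: [0.402, 3.113, 0.003]
force: [0.4, -0.0, -2.8]
opening: 0.0341
```

```bash
python3 - <<'E'
from plan import *
# nozzle target cab x=-.155 => axis -.205; grasp ~ +.002
p=c2w([-.205+.002,-.18,.16]); print(p)
plan(p,CAB[2]+np.pi/2)
crop('side','s6',40,100,200,260,3.6)
E
```

```text
[ 0.39477271 -0.03112464  0.16      ]
{'t': 10.65, 'tcp': [0.3561, 0.2889, 0.1581], 'open': 0.0341, 'F': [0.4, -0.0, -2.8], 'shift_mm': [-118.6, -299.8, -2.3], 'jawyaw': np.float64(1.314), 'tilt': [0.003, 0.002, -1.0], 'turn': np.float64(-0.275), 'shift_after_turn': [-32.9, -320.7, -2.3], 'q6': np.float64(-0.74)}
```

View pics/s6.png

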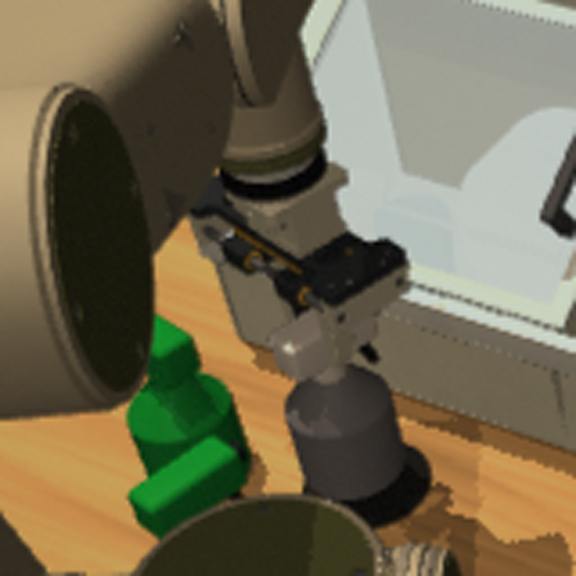

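Call:
send_rows:
  targets:
    - [-0.6, [-11.9, -30, 0], 0]
    - [-0.6, [-11.9, -30, 0], 0]
    - [-0.6, [-11.9, -30, 0], 0]
    - [-0.6, [-11.9, -30, 0], 0]
    - [-0.6, [-11.9, -30, 0], 0]
    - [-0.6, [-11.9, -30, 0], 0]
    - [-0.6, [-11.9, -30, 0], -0.09]
    - [-0.6, [-9.1, -31, 0], -0.09]
    - [-0.6, [-6.3, -31.7, 0], -0.095]
    - [-0.6, [-3.3, -32, -2], 0]
    - [-0.6, [0, 0, 0], 0]
    - [-0.6, [0, 0, 0], 0]

```text
t: 11.9
tool_pos: [0.3936, -0.0324, 0.1573]
orientation: [0.025, -3.141, -0.001]
force: [0.1, 0.8, -3.0]
opening: 0.0338
```

```bash
python3 - <<'E'
from plan import *
p=c2w([-.205+.002,-.18,.16])
plan(p,CAB[2]+np.pi/2)
snap('side','a1')
crop('top','t6',70,200,230,330,4.8)
E
```

```text
{'t': 11.9, 'tcp': [0.3936, -0.0324, 0.1573], 'open': 0.0338, 'F': [0.1, 0.8, -3.0], 'shift_mm': [-1.2, 1.2, -2.7], 'jawyaw': np.float64(1.587), 'tilt': [-0.001, 0.001, -1.0], 'turn': np.float64(-0.002), 'shift_after_turn': [-1.2, 1.2, -2.7], 'q6': np.float64(-1.8)}
```

View pics/a1.png

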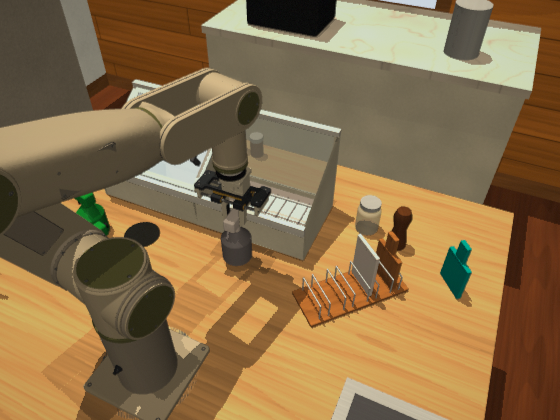

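View pics/t6.png

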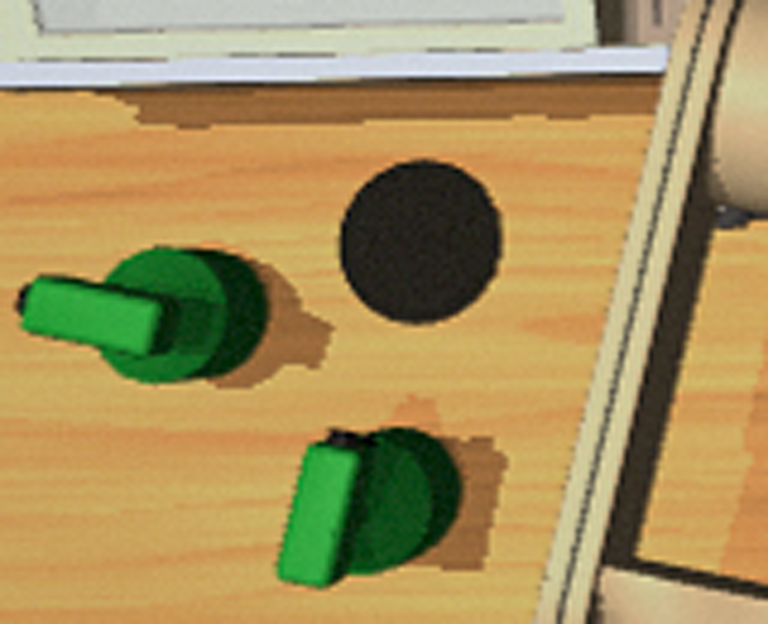

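Call:
send_rows:
  targets:
    - [-0.6, [0, 0, 0], 0]
    - [-0.6, [0, 0, 0], 0]
    - [-0.6, [0, 0, 0], 0]
    - [-0.6, [0, 0, 0], 0]
    - [-0.6, [0, 0, 0], 0]
    - [-0.6, [0, 0, 0], 0]
    - [-0.6, [0, 0, 0], 0]
    - [-0.6, [0, 0, 0], 0]
    - [-0.6, [0, 0, 0], 0]
    - [-0.6, [0, 0, 0], 0]
    - [-0.6, [0, 0, 0], 0]
    - [-0.6, [0, 0, 0], 0]

```text
t: 13.2
tool_pos: [0.3939, -0.032, 0.1577]
orientation: [-0.029, 3.141, -0.0]
force: [0.1, -1.3, -3.2]
opening: 0.0334
```

Call:
send_rows:
  targets:
    - [-0.6, [0, 0, 0], 0]
    - [-0.6, [0, 0, 0], 0]
    - [-0.6, [0, 0, 0], 0]
    - [-0.6, [0, 0, 0], 0]
    - [-0.6, [0, 0, 0], 0]
    - [-0.6, [0, 0, 0], 0]
    - [-0.6, [0, 0, 0], 0]
    - [-0.6, [0, 0, 0], 0]
    - [-0.6, [0, 0, 0], 0]
    - [-0.6, [0, 0, 0], 0]
    - [-0.6, [0, 0, 0], 0]
    - [-0.6, [0, 0, 0], 0]

```text
t: 14.4
tool_pos: [0.3939, -0.0321, 0.1577]
orientation: [-0.029, 3.141, -0.0]
force: [-0.5, 0.3, -3.0]
opening: 0.0339
```

```bash
python3 - <<'E'
from plan import *
d=optics.read_camera('top')['color'].astype(int)
m=(d.max(2)<60); m[:230]=0; m[270:]=0; m[:,:138]=0; m[:,178:]=0
v,u=np.nonzero(m); print(len(u),u.min(),u.max(),v.min(),v.max())
c=[(u.min()+u.max())/2,(v.min()+v.max())/2]; mt=ray(c,'top',.001); print('mat top',mt)
d=optics.read_camera('side')['color'].astype(int)
m=(d.max(2)<60); m[:215]=0; m[250:]=0; m[:,:118]=0; m[:,165:]=0
v,u=np.nonzero(m); print(len(u),u.min(),u.max(),v.min(),v.max()); print('mat side',ray([(u.min()+u.max())/2,(v.min()+v.max())/2],'side',.001))
crop('side','a2',170,140,350,280,4)
crop('top','a3',170,90,330,290,3)
E
```

```text
867 141 173 234 266
mat top [0.35718925 0.28671717 0.001     ]
749 118 158 222 249
mat side [0.34997106 0.29370489 0.001     ]
```

View pics/a2.png

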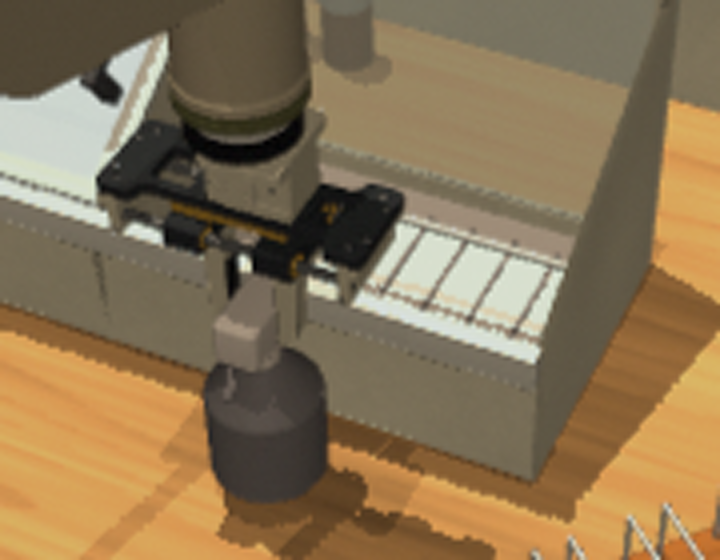

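View pics/a3.png

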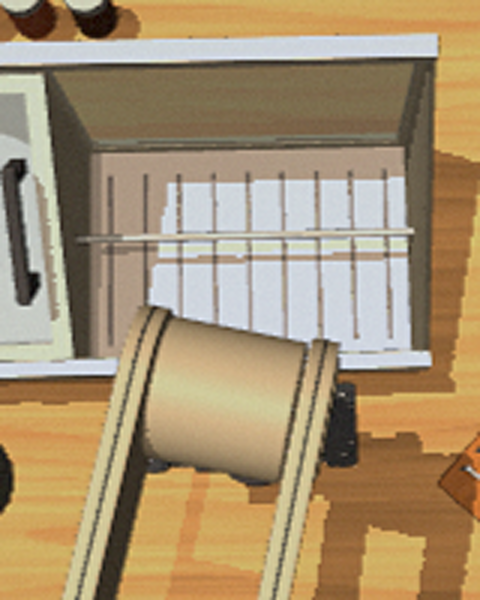

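```bash
python3 - <<'E'
from plan import *
plan([.3560,.2888,.158],-.257+np.pi/2)
E
```

```text
{'t': 14.6, 'tcp': [0.3939, -0.032, 0.1577], 'open': 0.0337, 'F': [-0.6, -0.0, -2.6], 'shift_mm': [32.1, 321.5, -0.4], 'jawyaw': np.float64(1.589), 'tilt': [0.0, -0.0, -1.0], 'turn': np.float64(0.275), 'shift_after_turn': [118.2, 300.7, -0.4], 'q6': np.float64(-1.8)}
```

Call:
send_rows:
  targets:
    - [-0.6, [3.2, 32.1, 0], 0]
    - [-0.6, [3.2, 32.1, 0], 0]
    - [-0.6, [3.2, 32.1, 0], 0]
    - [-0.6, [3.2, 32.1, 0], 0]
    - [-0.6, [3.2, 32.1, 0], 0]
    - [-0.6, [3.2, 32.1, 0], 0]
    - [-0.6, [3.2, 32.1, 0], 0]
    - [-0.6, [3.2, 32.1, 0], 0]
    - [-0.6, [3.2, 32.1, 0], 0]
    - [-0.6, [3.2, 32.1, 0], 0.138]
    - [-0.6, [0, 0, 0], 0.137]
    - [-0.6, [0, 0, 0], 0]

```text
t: 15.8
tool_pos: [0.3556, 0.289, 0.1574]
orientation: [-0.403, -3.115, 0.001]
force: [0.2, 0.3, -2.4]
opening: 0.0337
```

```bash
python3 - <<'E'
from plan import *
plan([.3560,.2888,.132],-.257+np.pi/2)
E
```

```text
{'t': 15.8, 'tcp': [0.3556, 0.289, 0.1574], 'open': 0.0337, 'F': [0.2, 0.3, -2.4], 'shift_mm': [-0.4, -0.1, 25.4], 'jawyaw': np.float64(1.314), 'tilt': [-0.0, -0.0, -1.0], 'turn': np.float64(-0.0), 'shift_after_turn': [-0.4, -0.1, 25.4], 'q6': np.float64(-0.74)}
```

Call:
send_rows:
  targets:
    - [-0.6, [0, 0, 10], 0]
    - [-0.6, [0, 0, 10], 0]
    - [-0.6, [0, 0, 4], 0]
    - [-0.6, [0, 0, 0], 0]
    - [-0.6, [0, 0, 0], 0]

```text
t: 16.3
tool_pos: [0.356, 0.2879, 0.1333]
orientation: [-0.402, -3.115, 0.001]
force: [0.1, 0.1, -3.0]
opening: 0.0338
```

Call:
send_rows:
  targets:
    - [-0.6, [0, 0, 2], 0]
    - [-0.6, [0, 0, 0], 0]

```text
t: 16.5
tool_pos: [0.3564, 0.2884, 0.132]
orientation: [0.402, 3.115, 0.001]
force: [-1.4, -0.8, 0.9]
opening: 0.0338
```

Call:
send_rows:
  targets:
    - [0.3, [0, 0, 0], 0]
    - [0.3, [0, 0, 0], 0]
    - [0.3, [0, 0, 0], 0]
    - [0.3, [0, 0, 0], 0]
    - [0.3, [0, 0, -30], 0]
    - [0.3, [0, 0, -40], 0]
    - [0.3, [0, 0, -45], 0]
    - [0.0, [0, 0, -45], 0]
    - [0.0, [0, 0, -45], 0]
    - [0.0, [0, 0, 0], 0]

```text
t: 17.5
tool_pos: [0.3581, 0.2897, 0.3442]
orientation: [0.401, 3.107, 0.012]
force: [-0.3, 0.9, -0.5]
opening: 0.0471
```

```bash
python3 - <<'E'
from plan import *
crop('side','s7',60,170,180,260,6)
crop('side','s8',280,190,490,330,3.6)
# boards fit: thin & paddle
RK=(.4184,-.3700,-.736)
for n,x,h in (('thin',.036,.167),('paddle',.108,.182)):
    w=pose(*RK,[x,0,h])[0]; print(n,w,proj(w,'top'),proj(w,'side'))
E
```

```text
thin [ 0.44508175 -0.39416783  0.167     ] [[379.91050698 214.86243891]] [[369.73433805 248.84704238]]
paddle [ 0.49844526 -0.44250349  0.182     ] [[397.3103311  195.46857841]] [[394.89629081 236.75272338]]
```

View pics/s7.png

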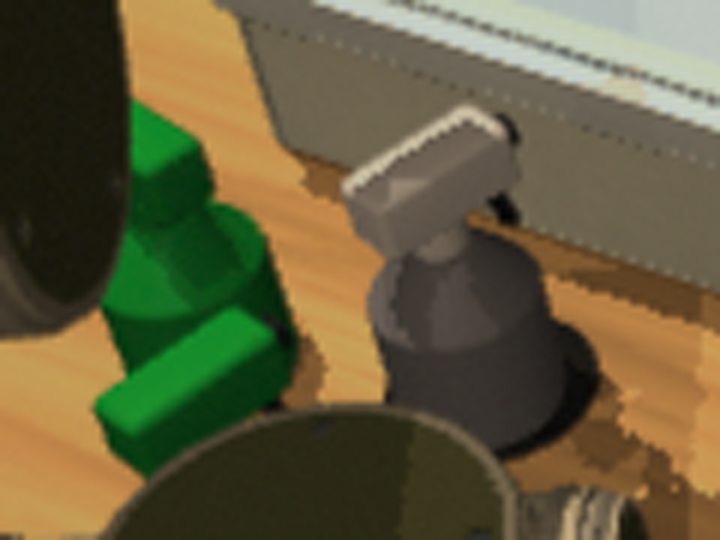

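View pics/s8.png

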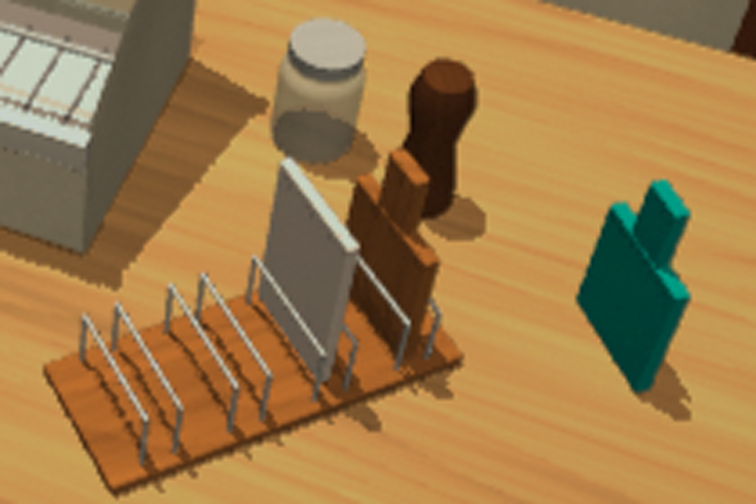

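```bash
python3 - <<'E'
from ovl import *
RK=(.4184,-.3700,-.736)
b=[((*RK,),box(.036-.0055,.036+.0055,-.0475,.0475,.012,.167)),((*RK,),box(.101,.115,-.0475,.0475,.012,.127)+box(.101,.115,-.018,.018,.127,.182))]
overlay('top','ob1',b,340,170,430,260,6.5)
overlay('side','ob2',b,330,215,430,305,6.5)
crop('top','ob3',340,170,430,260,6.5)
E
```

```text
(no output)
```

View pics/ob1.png

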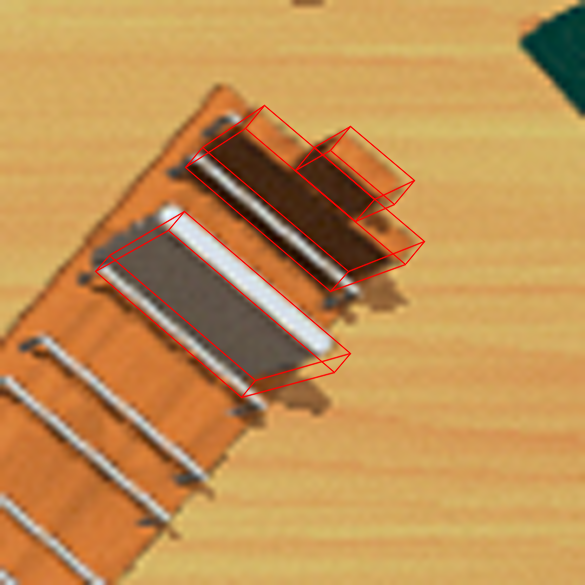

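View pics/ob2.png

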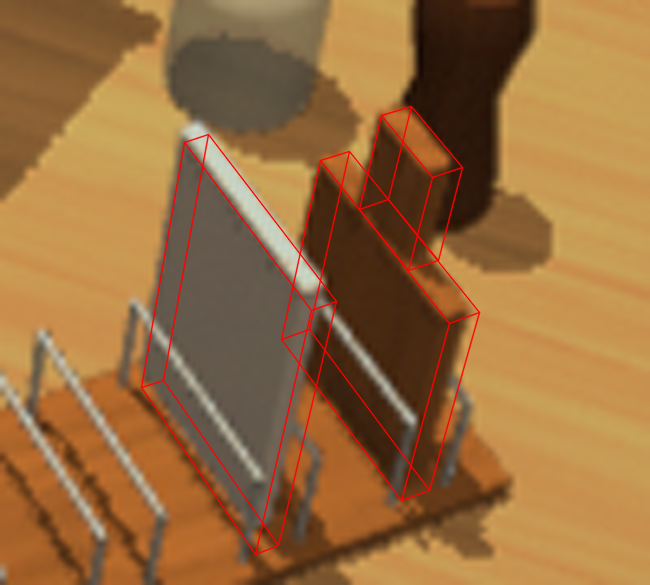

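View pics/ob3.png

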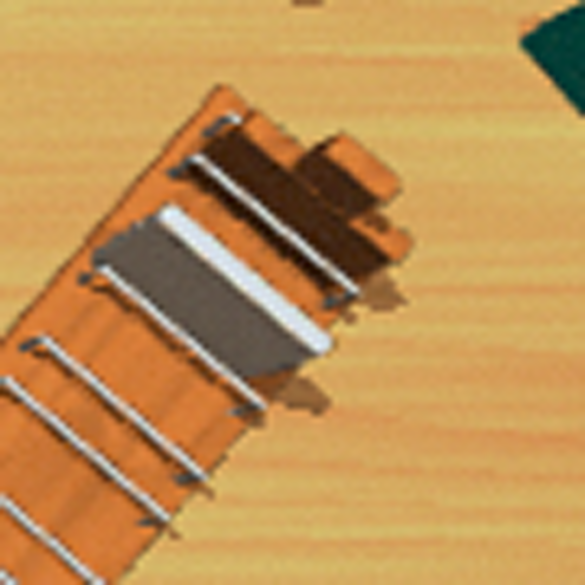

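```bash
python3 - <<'E'
from look import *
t=lambda u,v:np.array([340+u/6.5,170+v/6.5]); s=lambda u,v:np.array([330+u/6.5,215+v/6.5])
A=lambda h,w,z:[[h,w,z],[-h,w,z],[h,-w,z],[-h,-w,z]]
obs=[('top',p,t(*u)) for p,u in zip(A(.0055,.0475,.167),[(175,204),(158,216),(332,340),(315,355)])]
obs+=[('side',p,s(*u)) for p,u in zip(A(.0055,.0475,.167),[(205,124),(183,130),(328,283),(305,291)])]
x,r=fit(obs,[.445,-.394,-.736]); print('thin',x,np.round(r,1).tolist())
B=A(.007,.018,.182); 
obs=[('top',p,t(*u)) for p,u in zip(B,[(342,131),(325,143),(403,184),(385,200)])]
obs+=[('side',p,s(*u)) for p,u in zip(B,[(410,107),(380,117),(455,160),(430,173)])]
x,r=fit(obs,[.498,-.4425,-.736]); print('pad',x,np.round(r,1).tolist())
E
```

```text
thin [ 0.45165159 -0.38940967 -0.74563661] [[-0.2, -1.2], [-0.0, -0.2], [1.0, -0.1], [1.2, 0.5], [-0.3, -0.6], [-0.6, -0.4], [-0.1, 0.5], [-0.4, 0.6]]
pad [ 0.49924422 -0.43997658 -0.76730906] [[0.6, -1.0], [0.0, 0.7], [0.8, -0.6], [0.4, 0.5], [-0.4, -0.6], [-0.5, -0.8], [0.2, 0.7], [-0.8, 0.2]]
```

Call:
send_rows:
  targets:
    - [-0.1, [0, 0, 0], 0.147]
    - [-0.1, [0, 0, 0], 0.147]
    - [-0.1, [0, 0, 0], 0.147]
    - [-0.1, [0, 0, 0], 0.147]
    - [-0.1, [0, 0, 0], 0.147]
    - [-0.1, [0, 0, 0], 0.147]
    - [-0.1, [0, 0, 0], 0.147]
    - [-0.1, [0, 0, 0], 0.147]
    - [-0.1, [0, 0, 0], 0.147]
    - [-0.1, [0, 0, 0], 0.147]
    - [-0.1, [0, 0, 0], 0.147]
    - [-0.1, [0, 0, 0], 0.147]

```text
t: 18.95
tool_pos: [0.3554, 0.2879, 0.3346]
orientation: [2.666, 1.662, -0.005]
force: [1.5, 0.2, 0.0]
opening: 0.0415
```

Call:
send_rows:
  targets:
    - [-0.1, [0, 0, 0], 0.147]
    - [-0.1, [0, 0, 0], 0.147]
    - [-0.1, [0, 0, 0], 0]

```text
t: 19.25
tool_pos: [0.3555, 0.2879, 0.3348]
orientation: [2.878, 1.258, -0.005]
force: [0.0, 0.1, 1.2]
opening: 0.042
```

```bash
python3 - <<'E'
from plan import *
plan([.4515,-.389,.30],-.745)
E
```

```text
{'t': 19.25, 'tcp': [0.3555, 0.2879, 0.3348], 'open': 0.042, 'F': [0.0, 0.1, 1.2], 'shift_mm': [-431.6, 530.2, 35.7], 'jawyaw': np.float64(-0.746), 'tilt': [-0.003, -0.002, -1.0], 'turn': np.float64(-0.001), 'shift_after_turn': [-432.4, 529.5, 35.7], 'q6': np.float64(1.32)}
```

Call:
send_rows:
  targets:
    - [-0.1, [-25.4, 31.2, 0], 0]
    - [-0.1, [-25.4, 31.2, 0], 0]
    - [-0.1, [-25.4, 31.2, 0], 0]
    - [-0.1, [-25.4, 31.2, 0], 0]
    - [-0.1, [-25.4, 31.2, 0], 0]
    - [-0.1, [-25.4, 31.2, 0], 0]
    - [-0.1, [-25.4, 31.2, 0], 0]
    - [-0.1, [-25.4, 31.2, 0], 0]
    - [-0.1, [-25.4, 31.2, 0], 0]
    - [-0.1, [-25.4, 31.2, 0], 0]
    - [-0.1, [-25.4, 31.2, 0], 0]
    - [-0.1, [-25.4, 31.2, 0], 0]

```text
t: 20.45
tool_pos: [0.4246, -0.191, 0.3355]
orientation: [-2.873, -1.269, 0.001]
force: [0.8, 0.5, -0.7]
opening: 0.0419
```

Call:
send_rows:
  targets:
    - [-0.1, [-25.4, 31.2, 0], 0]
    - [-0.1, [-25.4, 31.2, 0], 0]
    - [-0.1, [-25.4, 31.2, 0], 0]
    - [-0.1, [-25.4, 31.2, 12], 0]
    - [-0.1, [-25.4, 31.2, 23], 0]
    - [-0.1, [0, 0, 0], 0]
    - [-0.1, [0, 0, 0], 0]

```text
t: 21.15
tool_pos: [0.453, -0.3884, 0.2989]
orientation: [-2.871, -1.263, 0.002]
force: [1.1, -0.3, 0.7]
opening: 0.0421
```

```bash
python3 - <<'E'
from plan import *
plan([.4515,-.389,.135],-.745)
crop('side','b1',300,120,460,320,3)
E
```

```text
{'t': 21.15, 'tcp': [0.453, -0.3884, 0.2989], 'open': 0.0421, 'F': [1.1, -0.3, 0.7], 'shift_mm': [-1.5, 0.2, 163.9], 'jawyaw': np.float64(-0.742), 'tilt': [-0.003, 0.004, -1.0], 'turn': np.float64(0.003), 'shift_after_turn': [-1.5, 0.2, 163.9], 'q6': np.float64(-0.05)}
```

View pics/b1.png

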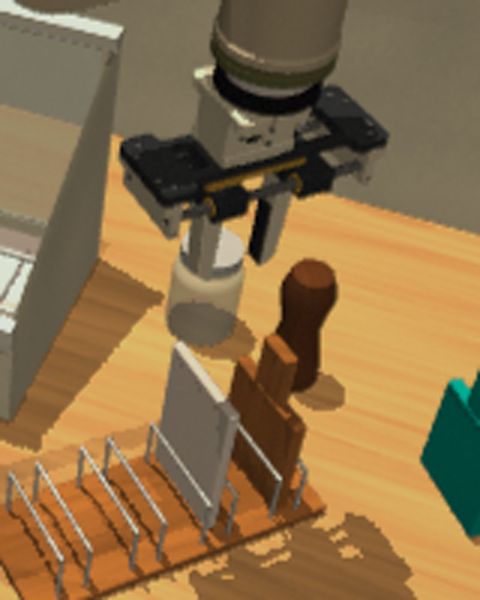

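Call:
send_rows:
  targets:
    - [-0.1, [-1.5, 0, 40], 0]
    - [-0.1, [0, 0, 40], 0]
    - [-0.1, [0, 0, 40], 0]
    - [-0.1, [0, 0, 25], 0]
    - [-0.1, [0, 0, 18], 0]
    - [-0.1, [0, 0, 0], 0]
    - [-1, [0, 0, 0], 0]
    - [-1, [0, 0, 0], 0]
    - [-1, [0, 0, 0], 0]
    - [-1, [0, 0, 0], 0]
    - [-1, [0, 0, 0], 0]
  newtons: 30

```text
t: 22.3
tool_pos: [0.453, -0.3899, 0.1397]
orientation: [2.876, 1.262, 0.0]
force: [-1.6, 2.3, 6.6]
opening: 0.0108
```

```bash
python3 - <<'E'
from plan import *
plan([.4515,-.389,.135],-.745)
crop('side','b2',300,120,460,320,3)
E
```

```text
{'t': 22.3, 'tcp': [0.453, -0.3899, 0.1397], 'open': 0.0108, 'F': [-1.6, 2.3, 6.6], 'shift_mm': [-0.4, -1.7, 4.7], 'jawyaw': np.float64(-0.744), 'tilt': [0.001, -0.001, -1.0], 'turn': np.float64(0.001), 'shift_after_turn': [-0.4, -1.7, 4.7], 'q6': np.float64(-0.05)}
```

View pics/b2.png

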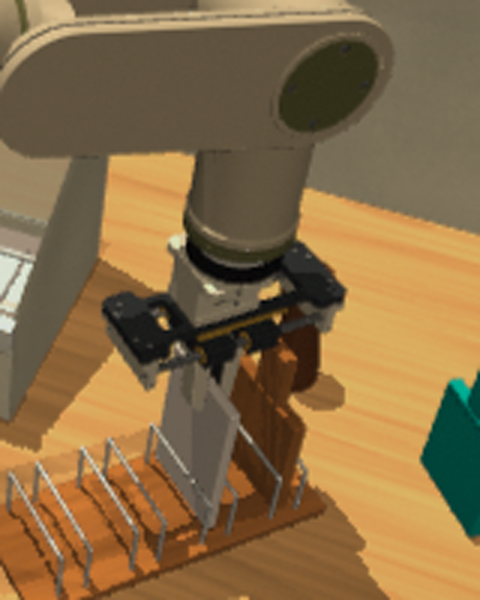

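Call:
send_rows:
  targets:
    - [-1, [0, 0, -20], 0]
    - [-1, [0, 0, -35], 0]
    - [-1, [0, 0, -40], 0]
    - [-1, [0, 0, -40], 0]
    - [-1, [0, 0, -40], 0]
    - [-1, [0, 0, -40], 0]
    - [-1, [0, 0, -35], 0]
    - [-1, [0, 0, 0], 0]

```text
t: 23.15
tool_pos: [0.4539, -0.3909, 0.3954]
orientation: [2.869, 1.258, 0.005]
force: [0.7, -0.5, -0.6]
opening: 0.0111
```

```bash
python3 - <<'E'
from plan import *
plan(c2w([-.026,-.100,.388]),CAB[2])
snap('side','b3')
E
```

```text
{'t': 23.15, 'tcp': [0.4539, -0.3909, 0.3954], 'open': 0.0111, 'F': [0.7, -0.5, -0.6], 'shift_mm': [404.7, -214.4, 5.1], 'jawyaw': np.float64(-0.744), 'tilt': [0.007, -0.007, -1.0], 'turn': np.float64(-0.762), 'shift_after_turn': [440.8, 124.3, 5.1], 'q6': np.float64(-0.05)}
```

View pics/b3.png

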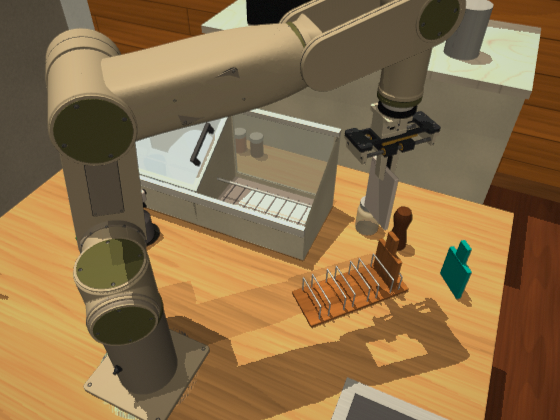

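Held upright. Turn, then carry across.

Call:
send_rows:
  targets:
    - [-1, [0, 0, 0], -0.127]
    - [-1, [0, 0, 0], -0.127]
    - [-1, [0, 0, 0], -0.127]
    - [-1, [0, 0, 0], -0.127]
    - [-1, [0, 0, 0], -0.127]
    - [-1, [0, 0, 0], -0.127]
    - [-1, [36, 0, 0], 0]
    - [-1, [36, 0, 0], 0]
    - [-1, [36, 0, 0], 0]
    - [-1, [36, 0, 0], 0]
    - [-1, [36, 0, 0], 0]
    - [-1, [0, 0, 0], 0]

```text
t: 24.4
tool_pos: [0.4494, -0.206, 0.3872]
orientation: [-2.196, -2.244, -0.001]
force: [0.1, -0.6, -1.4]
opening: 0.0109
```

```bash
python3 - <<'E'
from plan import *
plan(c2w([-.026,-.100,.388]),CAB[2])
E
```

```text
{'t': 24.4, 'tcp': [0.4494, -0.206, 0.3872], 'open': 0.0109, 'F': [0.1, -0.6, -1.4], 'shift_mm': [255.4, 126.5, -0.4], 'jawyaw': np.float64(0.022), 'tilt': [-0.001, 0.002, -1.0], 'turn': np.float64(0.004), 'shift_after_turn': [255.9, 125.5, -0.4], 'q6': np.float64(-0.56)}
```

Call:
send_rows:
  targets:
    - [-1, [32, 15.7, 0], 0.002]
    - [-1, [32, 15.7, 0], 0.002]
    - [-1, [32, 15.7, 0], 0]
    - [-1, [32, 15.7, 0], 0]
    - [-1, [32, 15.7, 0], 0]
    - [-1, [32, 15.7, 0], 0]
    - [-1, [32, 15.7, 0], 0]
    - [-1, [32, 15.7, 0], 0]
    - [-1, [0, 0, 0], 0]
    - [-1, [0, 0, 0], 0]

```text
t: 25.4
tool_pos: [0.5713, 0.0482, 0.3863]
orientation: [-2.203, -2.237, 0.004]
force: [-0.2, -0.1, -1.0]
opening: 0.0109
```

```bash
python3 - <<'E'
from plan import *
plan(c2w([-.026,-.100,.145]),CAB[2])
crop('side','b4',150,60,360,270,2.8)
snap('top','b4t')
E
```

```text
{'t': 25.4, 'tcp': [0.5713, 0.0482, 0.3863], 'open': 0.0109, 'F': [-0.2, -0.1, -1.0], 'shift_mm': [4.0, -0.0, 241.3], 'jawyaw': np.float64(0.015), 'tilt': [-0.004, -0.001, -1.0], 'turn': np.float64(-0.003), 'shift_after_turn': [4.0, -0.0, 241.3], 'q6': np.float64(-0.02)}
```

View pics/b4.png

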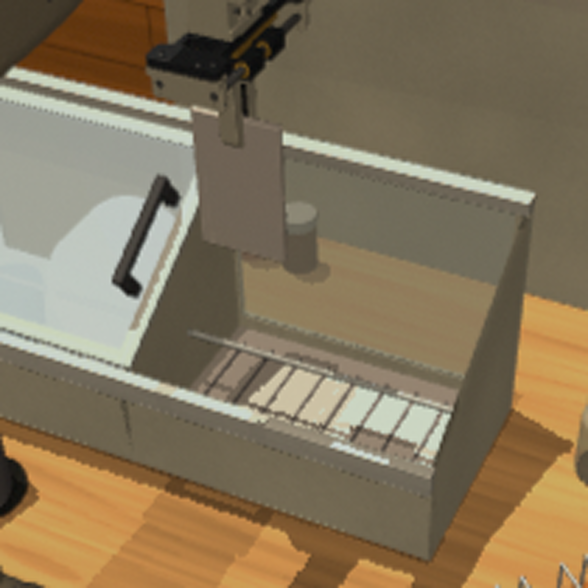

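View pics/b4t.png

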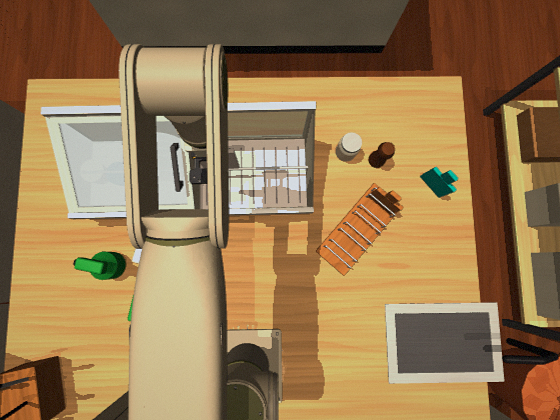

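Call:
send_rows:
  targets:
    - [-1, [4, 0, 40], 0]
    - [-1, [0, 0, 40], 0]
    - [-1, [0, 0, 40], 0]
    - [-1, [0, 0, 40], 0]
    - [-1, [0, 0, 40], 0]
    - [-1, [0, 0, 30], 0]
    - [-1, [0, 0, 0], 0]
    - [-1, [0, 0, 0], 0]

```text
t: 26.3
tool_pos: [0.5711, 0.0511, 0.1591]
orientation: [-2.207, -2.235, 0.001]
force: [1.0, -0.4, -0.6]
opening: 0.0114
```

```bash
python3 - <<'E'
from plan import *
plan(c2w([-.026,-.100,.140]),CAB[2])
crop('side','b5',150,60,360,270,2.8)
crop('top','b5t',150,90,330,230,4)
E
```

```text
{'t': 26.3, 'tcp': [0.5711, 0.0511, 0.1591], 'open': 0.0114, 'F': [1.0, -0.4, -0.6], 'shift_mm': [1.0, -0.8, 19.1], 'jawyaw': np.float64(0.013), 'tilt': [-0.001, -0.0, -1.0], 'turn': np.float64(-0.005), 'shift_after_turn': [1.0, -0.8, 19.1], 'q6': np.float64(-0.01)}
```

View pics/b5.png

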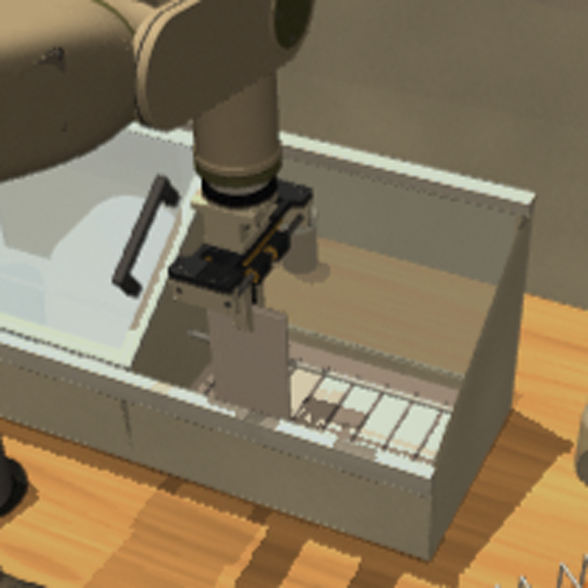

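View pics/b5t.png

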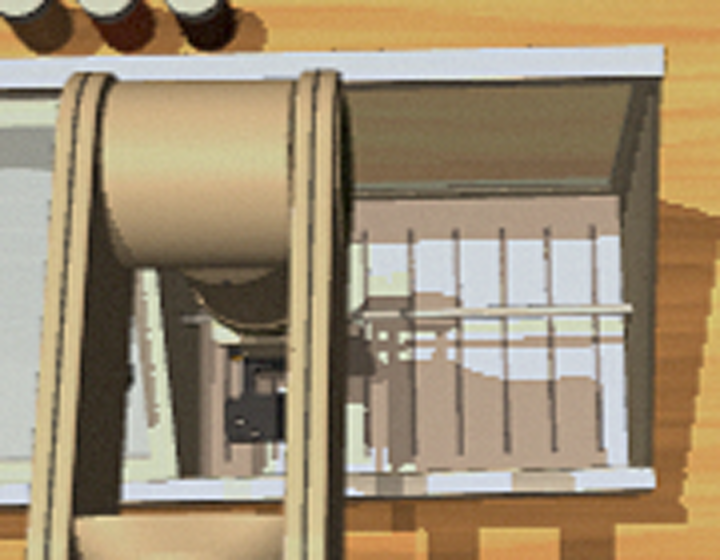

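Call:
send_rows:
  targets:
    - [-1, [0, 0, 10], 0]
    - [-1, [0, 0, 5], 0]
    - [-1, [0, 0, 3], 0]
    - [-1, [0, 0, 0], 0]
    - [-1, [0, 0, 0], 0]

```text
t: 26.9
tool_pos: [0.5714, 0.0522, 0.1406]
orientation: [-2.206, -2.237, 0.0]
force: [-0.0, -0.5, -1.1]
opening: 0.0106
```

Call:
send_rows:
  targets:
    - [-1, [0, 0, 2], 0]
    - [-1, [0, 0, 0], 0]
    - [-1, [0, 0, 0], 0]

```text
t: 27.2
tool_pos: [0.5721, 0.052, 0.1397]
orientation: [2.205, 2.236, 0.002]
force: [-0.9, -0.7, 5.1]
opening: 0.0106
```

Call:
send_rows:
  targets:
    - [-0.36, [0, 0, -1], 0]
    - [-0.36, [0, 0, 0], 0]
    - [-0.36, [0, 0, 0], 0]
    - [-0.36, [0, 0, 0], 0]
    - [-0.36, [0, 6, 0], 0]
    - [-0.36, [0, 6, 0], 0]
    - [-0.36, [0, 6, 0], 0]
    - [-0.36, [0, 6, 0], 0]
    - [-0.36, [0, 6, 0], 0]
    - [-0.36, [0, 5, 0], 0]
    - [-0.36, [0, 0, 0], 0]
    - [-0.36, [0, 0, 0], 0]

```text
t: 28.4
tool_pos: [0.6063, 0.0526, 0.1395]
orientation: [-2.206, -2.237, 0.0]
force: [-0.8, 0.1, 0.1]
opening: 0.0301
```

```bash
python3 - <<'E'
from plan import *
s,M=state();print(w2c(s['tool_pos']),s['force'],s['opening'])
crop('side','b6',150,60,360,270,2.8)
E
```

```text
[ 0.01003769 -0.10009684  0.13948558] [-0.83152507  0.11508104  0.06015169] 0.03006820193857016
```

View pics/b6.png

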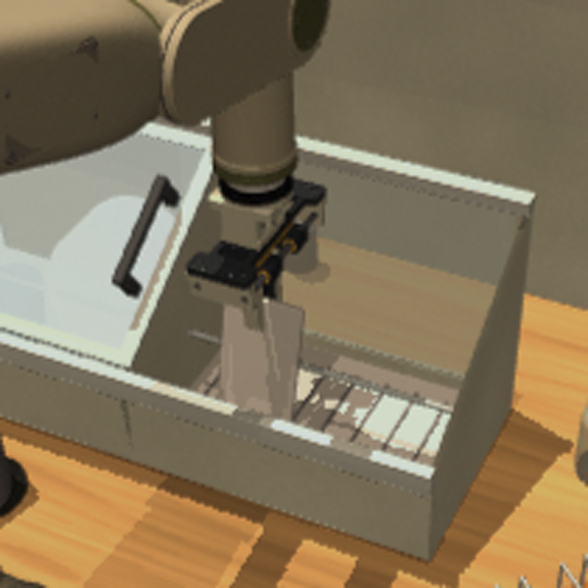

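Call:
send_rows:
  targets:
    - [-0.36, [0, 0, -10], 0]
    - [-0.36, [0, 0, -15], 0]
    - [-0.36, [0, 0, -25], 0]
    - [-0.36, [0, 0, -40], 0]
    - [-0.36, [0, 0, -40], 0]
    - [-0.36, [0, 0, -40], 0]
    - [-0.36, [0, 0, -40], 0]
    - [-0.36, [-45, 0, 0], 0]
    - [-0.36, [-45, -10, 0], 0]
    - [-0.36, [-45, -10, 0], 0]
    - [-0.36, [-45, -10, 0], 0]

```text
t: 29.55
tool_pos: [0.5784, -0.1293, 0.3518]
orientation: [2.204, 2.236, 0.002]
force: [0.7, -0.2, -0.1]
opening: 0.0297
```

```bash
python3 - <<'E'
from plan import *
plan([.499,-.440,.30],-.765)
snap('top','b7t')
snap('side','b7')
E
```

```text
{'t': 29.55, 'tcp': [0.5784, -0.1293, 0.3518], 'open': 0.0297, 'F': [0.7, -0.2, -0.1], 'shift_mm': [-309.5, -84.0, 51.9], 'jawyaw': np.float64(0.015), 'tilt': [0.002, -0.001, -1.0], 'turn': np.float64(0.78), 'shift_after_turn': [-279.2, 157.8, 51.9], 'q6': np.float64(-0.32)}
```

View pics/b7.png

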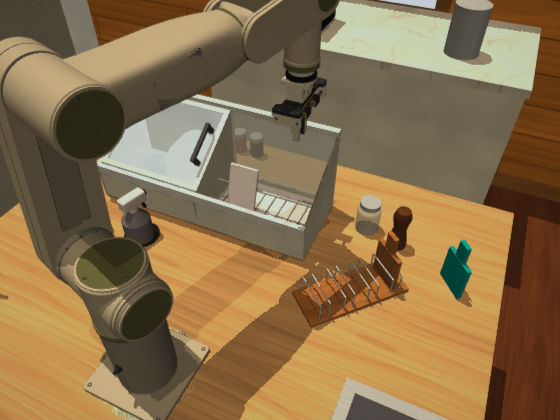

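View pics/b7t.png

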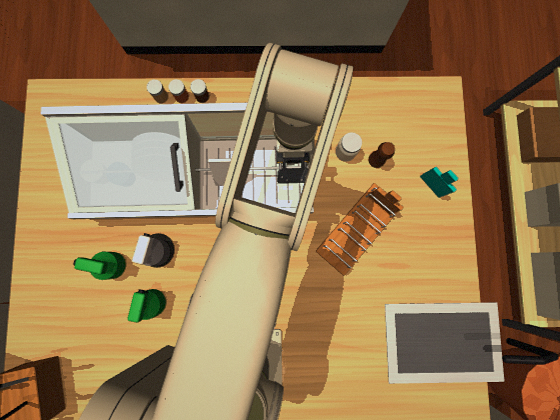

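Call:
send_rows:
  targets:
    - [-0.1, [-38.7, -10.5, 0], 0]
    - [-0.1, [-38.7, -10.5, 0], 0]
    - [-0.1, [-38.7, -10.5, 0], 0]
    - [-0.1, [-38.7, -10.5, 0], 0]
    - [-0.1, [-38.7, -10.5, 0], 0]
    - [-0.1, [-38.7, -10.5, 0], 0]
    - [-0.1, [-38.7, -10.5, 0], 0]
    - [-0.1, [-38.7, -10.5, 0], 0]

```text
t: 30.45
tool_pos: [0.4992, -0.4393, 0.3515]
orientation: [2.204, 2.236, 0.0]
force: [0.7, -0.3, 0.2]
opening: 0.0421
```

Call:
send_rows:
  targets:
    - [-0.1, [0, 0, 0], 0.13]
    - [-0.1, [0, 0, 0], 0.13]
    - [-0.1, [0, 0, 0], 0.13]
    - [-0.1, [0, 0, 0], 0.13]
    - [-0.1, [0, 0, 25], 0.13]
    - [-0.1, [0, 0, 25], 0.13]
    - [-0.1, [0, 0, 0], 0]
    - [-0.1, [0, 0, 0], 0]

```text
t: 31.25
tool_pos: [0.4995, -0.4379, 0.3007]
orientation: [-2.888, -1.237, -0.0]
force: [0.5, 0.3, 0.7]
opening: 0.042
```

```bash
python3 - <<'E'
from plan import *
plan([.499,-.440,.150],-.765)
crop('side','b8',300,120,460,320,3)
E
```

```text
{'t': 31.25, 'tcp': [0.4995, -0.4379, 0.3007], 'open': 0.042, 'F': [0.5, 0.3, 0.7], 'shift_mm': [-1.9, 1.1, 150.7], 'jawyaw': np.float64(-0.762), 'tilt': [-0.0, 0.0, -1.0], 'turn': np.float64(0.003), 'shift_after_turn': [-1.9, 1.1, 150.7], 'q6': np.float64(-0.04)}
```

View pics/b8.png

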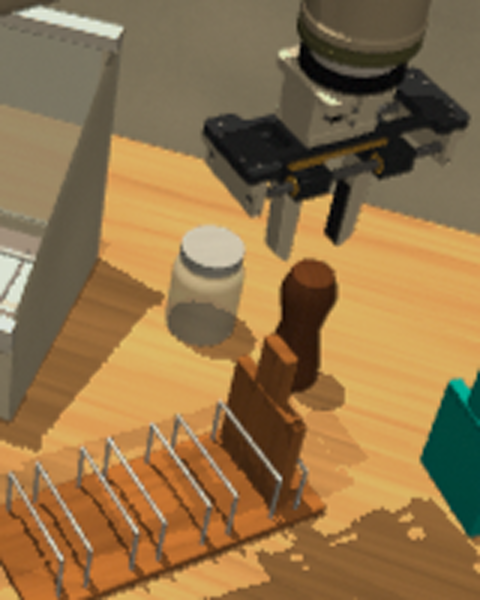

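Call:
send_rows:
  targets:
    - [-0.1, [-1.9, 1, 40], 0]
    - [-0.1, [0, 0, 40], 0]
    - [-0.1, [0, 0, 40], 0]
    - [-0.1, [0, 0, 29], 0]
    - [-0.1, [0, 0, 0], 0]
    - [-1, [0, 0, 0], 0]
    - [-1, [0, 0, 0], 0]
    - [-1, [0, 0, 0], 0]
    - [-1, [0, 0, 0], 0]
    - [-1, [0, 0, 0], 0]

```text
t: 32.3
tool_pos: [0.4993, -0.4413, 0.1529]
orientation: [2.888, 1.23, 0.002]
force: [-0.5, 0.7, 5.4]
opening: 0.0141
```

```bash
python3 - <<'E'
from plan import *
plan([.499,-.440,.150],-.765)
crop('side','b9',300,120,460,320,3)
E
```

```text
{'t': 32.3, 'tcp': [0.4993, -0.4413, 0.1529], 'open': 0.0141, 'F': [-0.5, 0.7, 5.4], 'shift_mm': [0.7, -1.1, 2.9], 'jawyaw': np.float64(-0.766), 'tilt': [0.002, -0.002, -1.0], 'turn': np.float64(-0.001), 'shift_after_turn': [0.7, -1.1, 2.9], 'q6': np.float64(-0.03)}
```

View pics/b9.png

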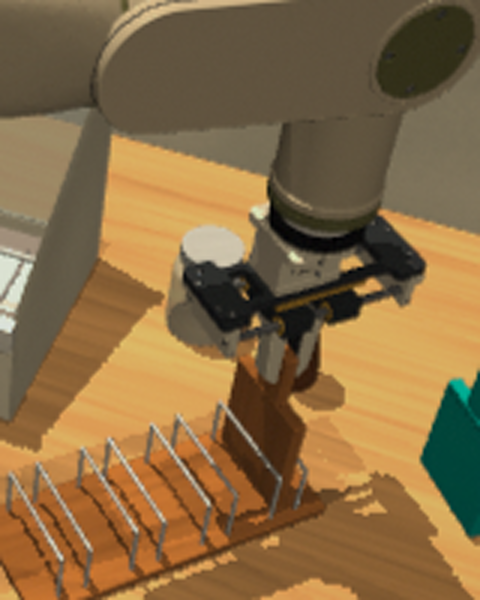

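Call:
send_rows:
  targets:
    - [-1, [0, 0, -20], 0]
    - [-1, [0, 0, -35], 0]
    - [-1, [0, 0, -40], 0]
    - [-1, [0, 0, -40], 0]
    - [-1, [0, 0, -40], 0]
    - [-1, [0, 0, -40], 0]
    - [-1, [0, 0, -35], 0]
    - [-1, [0, 0, 0], 0]

```text
t: 33.15
tool_pos: [0.4995, -0.4415, 0.4086]
orientation: [2.881, 1.227, 0.006]
force: [0.6, 0.1, -0.2]
opening: 0.0142
```

```bash
python3 - <<'E'
from plan import *
plan(c2w([-.028,-.252,.405]),CAB[2])
snap('side','b10')
E
```

```text
{'t': 33.15, 'tcp': [0.4995, -0.4415, 0.4086], 'open': 0.0142, 'F': [0.6, 0.1, -0.2], 'shift_mm': [295.7, -185.2, 1.4], 'jawyaw': np.float64(-0.766), 'tilt': [0.008, -0.008, -1.0], 'turn': np.float64(-0.784), 'shift_after_turn': [340.2, 77.6, 1.4], 'q6': np.float64(-0.03)}
```

View pics/b10.png

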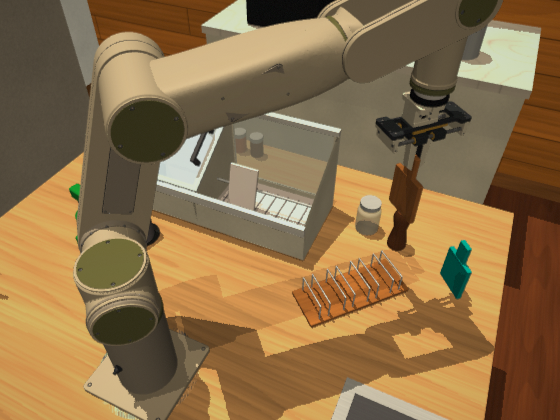

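Call:
send_rows:
  targets:
    - [-1, [0, 0, 0], -0.131]
    - [-1, [0, 0, 0], -0.131]
    - [-1, [0, 0, 0], -0.131]
    - [-1, [0, 0, 0], -0.131]
    - [-1, [0, 0, 0], -0.131]
    - [-1, [0, 0, 0], -0.129]
    - [-1, [34, 7.8, 0], 0]
    - [-1, [34, 7.8, 0], 0]
    - [-1, [34, 7.8, 0], 0]
    - [-1, [34, 7.8, 0], 0]
    - [-1, [34, 7.8, 0], 0]
    - [-1, [34, 7.8, 0], 0]

```text
t: 34.4
tool_pos: [0.5413, -0.2342, 0.3983]
orientation: [-2.199, -2.239, 0.001]
force: [0.4, 0.5, -1.8]
opening: 0.0138
```

Call:
send_rows:
  targets:
    - [-1, [34, 7.8, 0], 0]
    - [-1, [34, 7.8, 0], 0]
    - [-1, [34, 7.8, 0], 0]
    - [-1, [34, 7.8, 0], 0]
    - [-1, [0, 0, 0], 0]
    - [-1, [0, 0, 0], 0]

```text
t: 35.0
tool_pos: [0.5701, -0.0985, 0.3988]
orientation: [-2.198, -2.242, 0.002]
force: [0.4, -1.2, -2.5]
opening: 0.0138
```

```bash
python3 - <<'E'
from plan import *
plan(c2w([-.028,-.252,.155]),CAB[2])
crop('side','b11',150,60,360,270,2.8)
E
```

```text
{'t': 35.0, 'tcp': [0.5701, -0.0985, 0.3988], 'open': 0.0138, 'F': [0.4, -1.2, -2.5], 'shift_mm': [-1.6, 1.5, 243.8], 'jawyaw': np.float64(0.02), 'tilt': [-0.003, 0.0, -1.0], 'turn': np.float64(0.002), 'shift_after_turn': [-1.6, 1.5, 243.8], 'q6': np.float64(-0.28)}
```

View pics/b11.png

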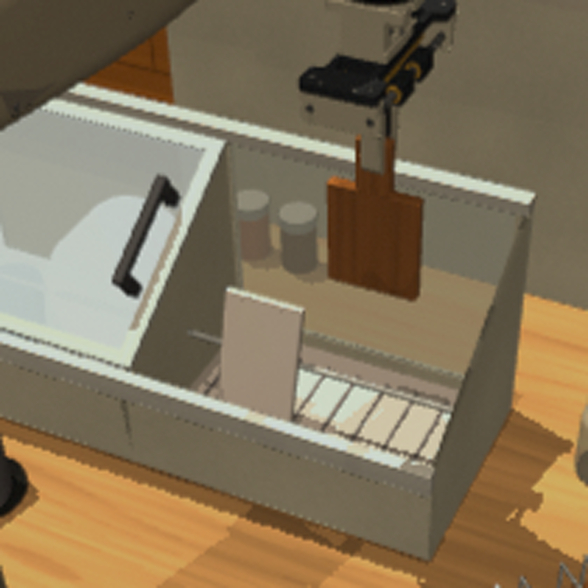

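Call:
send_rows:
  targets:
    - [-1, [-1.6, 1.5, 40], 0]
    - [-1, [0, 0, 40], 0]
    - [-1, [0, 0, 40], 0]
    - [-1, [0, 0, 40], 0]
    - [-1, [0, 0, 40], 0]
    - [-1, [0, 0, 25], 0]
    - [-1, [0, 0, 10], 0]
    - [-1, [0, 0, 5], 0]
    - [-1, [0, 0, 0], 0]
    - [-1, [0, 0, 0], 0]

```text
t: 36.05
tool_pos: [0.5731, -0.1014, 0.1626]
orientation: [2.2, 2.239, 0.002]
force: [0.2, 0.2, -2.1]
opening: 0.0138
```

```bash
python3 - <<'E'
from plan import *
plan(c2w([-.028,-.252,.155]),CAB[2])
crop('side','b12',150,60,360,270,2.8)
E
```

```text
{'t': 36.05, 'tcp': [0.5731, -0.1014, 0.1626], 'open': 0.0138, 'F': [0.2, 0.2, -2.1], 'shift_mm': [1.5, -2.1, 7.6], 'jawyaw': np.float64(0.018), 'tilt': [0.003, -0.001, -1.0], 'turn': np.float64(-0.0), 'shift_after_turn': [1.5, -2.1, 7.6], 'q6': np.float64(-0.28)}
```

View pics/b12.png

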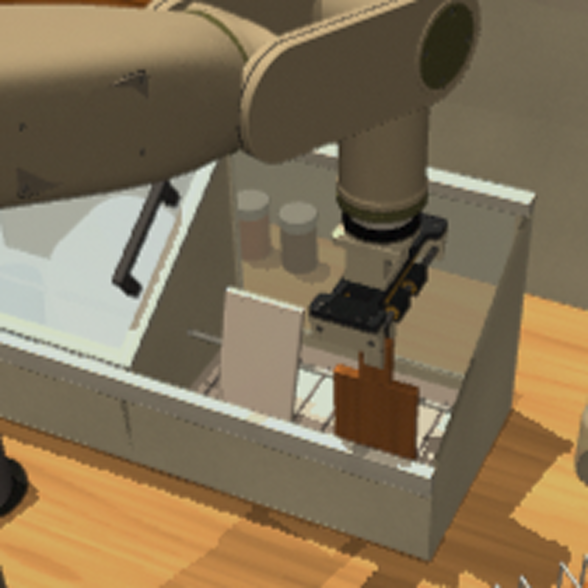

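Call:
send_rows:
  targets:
    - [-1, [1, -2, 5], 0]
    - [-1, [0, 0, 4], 0]
    - [-1, [0, 0, 2], 0]
    - [-1, [0, 0, 0], 0]
    - [-1, [0, 0, 0], 0]

```text
t: 36.6
tool_pos: [0.5712, -0.1002, 0.1528]
orientation: [2.199, 2.239, 0.002]
force: [-4.5, 0.5, 14.3]
opening: 0.0136
```

Call:
send_rows:
  targets:
    - [-1, [0, 0, -2], 0]
    - [-0.31, [0, 0, -1], 0]
    - [-0.31, [0, 0, 0], 0]
    - [-0.31, [0, 0, 0], 0]
    - [-0.31, [0, 6, 0], 0]
    - [-0.31, [0, 6, 0], 0]
    - [-0.31, [0, 6, 0], 0]
    - [-0.31, [0, 6, 0], 0]
    - [-0.31, [0, 6, 0], 0]
    - [-0.31, [0, 7, 0], 0]
    - [-0.31, [0, 0, 0], 0]
    - [-0.31, [0, 0, 0], 0]

```text
t: 37.8
tool_pos: [0.6071, -0.0992, 0.1525]
orientation: [-2.201, -2.241, 0.0]
force: [0.1, 0.4, -0.2]
opening: 0.0322
```

```bash
python3 - <<'E'
from plan import *
s,M=state();print(w2c(s['tool_pos']),s['force'],s['opening'])
crop('side','b13',150,60,360,270,2.8)
E
```

```text
[ 0.00810345 -0.25188347  0.15253954] [ 0.08705794  0.35750864 -0.19729623] 0.032194152543536185
```

View pics/b13.png

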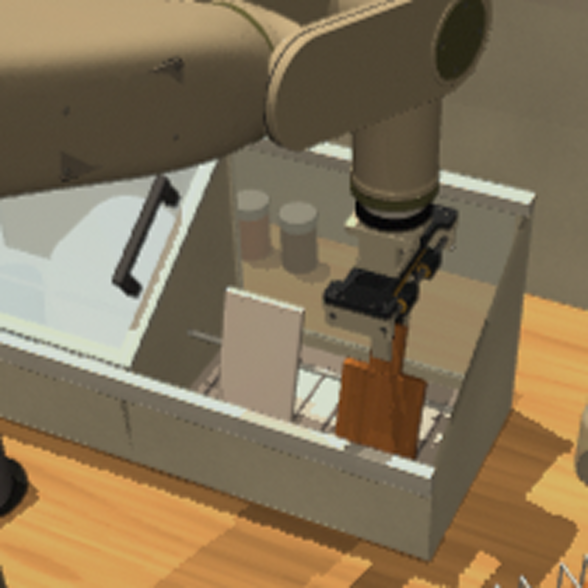

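Leaning back. Lift slowly, then up and clear to the left.

Call:
send_rows:
  targets:
    - [-0.31, [0, 0, -8], 0]
    - [-0.31, [0, 0, -12], 0]
    - [-0.31, [0, 0, -20], 0]
    - [-0.31, [0, 0, -40], 0]
    - [-0.31, [0, 0, -40], 0]
    - [-0.31, [0, 0, -40], 0]
    - [-0.31, [0, 0, -45], 0]
    - [-0.31, [-20, -40, 0], 0]
    - [-0.31, [-20, -40, 0], 0]
    - [-0.31, [-20, -40, 0], 0]
    - [-0.31, [-40, -30, 0], 0]
    - [-0.31, [-40, -30, 0], 0]

```text
t: 39.05
tool_pos: [0.4282, -0.243, 0.3596]
orientation: [2.198, 2.241, 0.001]
force: [1.1, -0.6, -0.2]
opening: 0.0319
```

Call:
send_rows:
  targets:
    - [-0.31, [-40, -20, 0], 0]
    - [-0.31, [-40, -20, 0], 0]
    - [-0.31, [0, 0, 0], 0]

```text
t: 39.35
tool_pos: [0.3882, -0.3271, 0.3587]
orientation: [2.207, 2.234, -0.003]
force: [0.5, 0.1, 0.1]
opening: 0.0322
```

```bash
python3 - <<'E'
from ovl import *
def lean(xf,y,t,w,h,extra=None):
    a=np.arctan2(.001-(xf+t/2),.078)
    for _ in range(20): # refine: back face tangent to rail r=.004 axis (.005,.09)
        # foot back-bottom edge on floor
        bx=xf+t/2*np.cos(a); d=(.005-bx)*np.cos(a)-(.078)*np.sin(a); a+=(d-.004)/.08
    def T(l):
        q=np.array(l); # local x thickness,y,z
        c,s=np.cos(a),np.sin(a); z0=.012+t/2*s
        return [[xf+q[0]*c+q[2]*s, y+q[1], z0-q[0]*s+q[2]*c]][0]
    L=box(-t/2,t/2,-w/2,w/2,0,h)
    if extra: L+=box(-t/2,t/2,-.018,.018,h,extra)
    print(xf,np.degrees(a)); return [(T(p),T(q)) for p,q in L]
C=(.5945,.1525,.018)
it=[(C,lean(-.026,-.100,.011,.095,.155)),(C,lean(-.028,-.252,.014,.095,.115,.170))]
overlay('side','e1',it,180,90,350,270,3.4)
overlay('top','e1t',it,170,90,330,230,4.5)
snap('top','e2'); snap('side','e2s')
E
```

```text
-0.026 15.443667746793656
-0.028 15.824445505940723
```

View pics/e1.png

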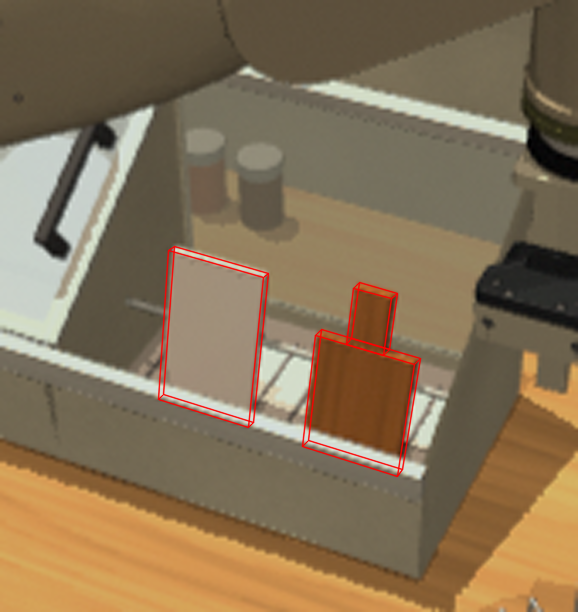

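View pics/e1t.png

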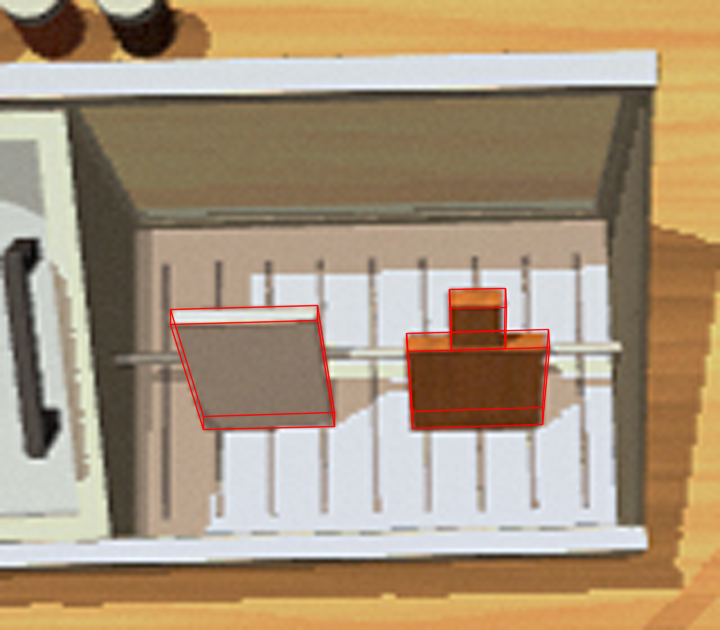

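View pics/e2.png

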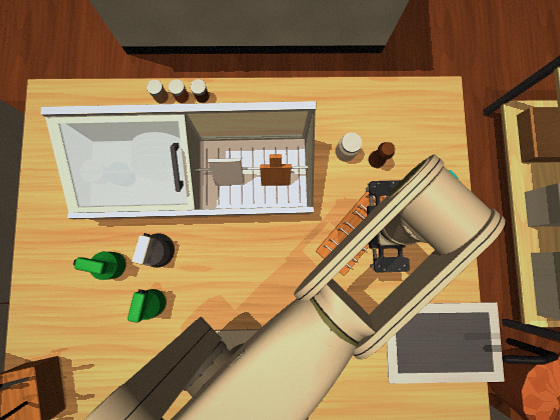

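Call:
send_rows:
  targets:
    - [0, [0, 0, 0], 0.142]
    - [0, [0, 0, 0], 0.142]
    - [0, [0, 0, 0], 0.142]
    - [0, [0, 0, 0], 0.142]
    - [0, [0, 0, 0], 0.142]
    - [0, [0, 0, 0], 0.142]
    - [0, [0, 0, 0], 0.142]
    - [0, [0, 0, 0], 0.142]
    - [0, [0, 0, 0], 0.142]
    - [0, [0, 0, 0], 0.142]
    - [0, [0, 0, 0], 0.144]
    - [0, [0, 0, 0], 0]

```text
t: 40.75
tool_pos: [0.3919, -0.3218, 0.3581]
orientation: [3.141, 0.039, 0.001]
force: [-0.3, 0.1, 0.1]
opening: 0.0464
```

```bash
python3 - <<'E'
from plan import *
plan(c2w([-.023,.021,.35]),CAB[2]+np.pi/2)
E
```

```text
{'t': 40.75, 'tcp': [0.3919, -0.3218, 0.3581], 'open': 0.0464, 'F': [-0.3, 0.1, 0.1], 'shift_mm': [191.4, -490.2, 8.1], 'jawyaw': np.float64(-1.546), 'tilt': [0.001, -0.0, -1.0], 'turn': np.float64(0.007), 'shift_after_turn': [188.1, -491.6, 8.1], 'q6': np.float64(0.76)}
```

Call:
send_rows:
  targets:
    - [0, [14.7, -37.7, 0], 0]
    - [0, [14.7, -37.7, 0], 0]
    - [0, [14.7, -37.7, 0], 0]
    - [0, [14.7, -37.7, 0], 0]
    - [0, [14.7, -37.7, 0], 0]
    - [0, [14.7, -37.7, 0], 0]
    - [0, [14.7, -37.7, 0], 0]
    - [0, [14.7, -37.7, 0], 0]
    - [0, [14.7, -37.7, 0], 0]
    - [0, [14.7, -37.7, 0], 0]
    - [0, [14.7, -37.7, 0], 0]
    - [0, [14.7, -37.7, 0], 0]

```text
t: 41.95
tool_pos: [0.556, 0.1364, 0.358]
orientation: [-3.141, -0.05, -0.001]
force: [-0.1, -0.3, 1.2]
opening: 0.0466
```

Call:
send_rows:
  targets:
    - [0, [14.7, -37.7, 0], 0.007]
    - [0, [0, 0, 0], 0]
    - [0, [0, 0, 0], 0]
    - [0, [0, 0, 0], 0]

```text
t: 42.35
tool_pos: [0.5696, 0.1714, 0.3579]
orientation: [3.141, 0.032, 0.0]
force: [-0.3, -0.4, 0.8]
opening: 0.0469
```

```bash
python3 - <<'E'
from plan import *
plan(c2w([-.023,.021,.226]),CAB[2]+np.pi/2)
crop('side','g1',120,60,320,240,3)
E
```

```text
{'t': 42.35, 'tcp': [0.5696, 0.1714, 0.3579], 'open': 0.0469, 'F': [-0.3, -0.4, 0.8], 'shift_mm': [1.6, -1.7, 131.9], 'jawyaw': np.float64(-1.55), 'tilt': [0.0, -0.0, -1.0], 'turn': np.float64(0.002), 'shift_after_turn': [1.6, -1.7, 131.9], 'q6': np.float64(1.76)}
```

View pics/g1.png

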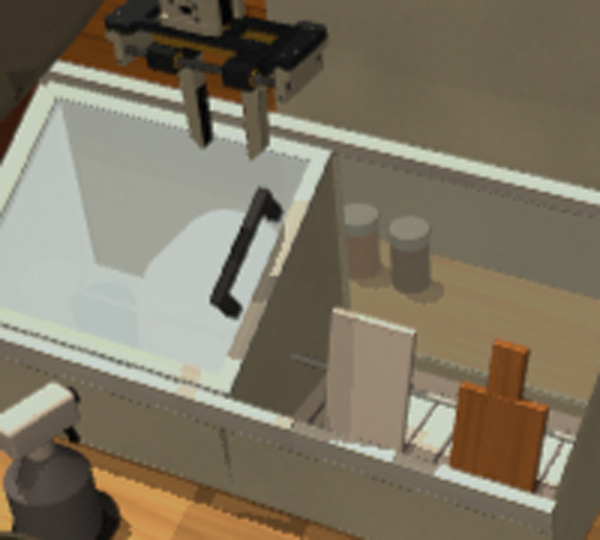

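Call:
send_rows:
  targets:
    - [0, [1.6, -1.7, 35], 0]
    - [0, [0, 0, 35], 0]
    - [0, [0, 0, 35], 0]
    - [0, [0, 0, 26], 0]
    - [0, [0, 0, 0], 0]
    - [-0.6, [0, 0, 0], 0]
    - [-0.6, [0, 0, 0], 0]
    - [-0.6, [0, 0, 0], 0]
  newtons: 15

```text
t: 43.2
tool_pos: [0.5727, 0.1733, 0.2293]
orientation: [-3.141, -0.028, -0.006]
force: [0.6, -0.1, 0.0]
opening: 0.0273
```

```bash
python3 - <<'E'
from plan import *
plan(c2w([-.023,-.325,.226]),CAB[2]+np.pi/2)
crop('side','g2',120,60,320,240,3)
E
```

```text
{'t': 43.2, 'tcp': [0.5727, 0.1733, 0.2293], 'open': 0.0273, 'F': [0.6, -0.1, 0.0], 'shift_mm': [-1.5, 346.2, 3.0], 'jawyaw': np.float64(-1.553), 'tilt': [0.004, 0.001, -1.0], 'turn': np.float64(-0.0), 'shift_after_turn': [-1.6, 346.2, 3.0], 'q6': np.float64(1.76)}
```

View pics/g2.png

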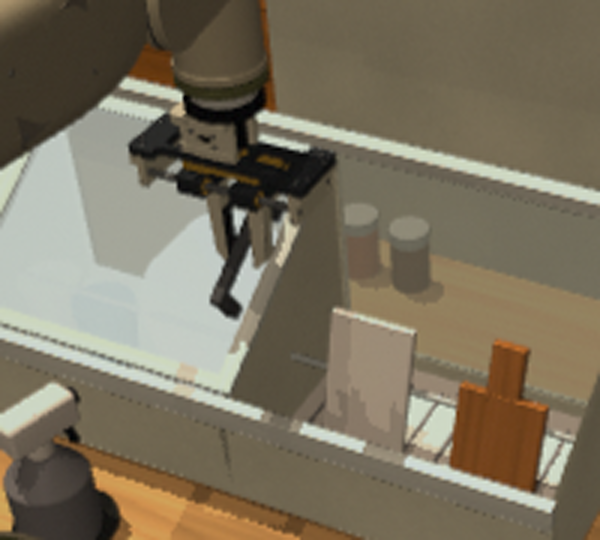

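Call:
send_rows:
  targets:
    - [-0.6, [0, 12, 0], 0]
    - [-0.6, [0, 22, 0], 0]
    - [-0.6, [0, 25, 0], 0]
    - [-0.6, [0, 25, 0], 0]
    - [-0.6, [0, 25, 0], 0]
    - [-0.6, [0, 25, 0], 0]
    - [-0.6, [0, 25, 0], 0]
    - [-0.6, [0, 25, 0], 0]
    - [-0.6, [0, 25, 0], 0]
    - [-0.6, [0, 25, 0], 0]
    - [-0.6, [0, 25, 0], 0]
    - [-0.6, [0, 25, 0], 0]

```text
t: 44.45
tool_pos: [0.5764, -0.1117, 0.2275]
orientation: [-3.141, -0.029, -0.001]
force: [0.8, 2.9, 2.1]
opening: 0.0185
```

Call:
send_rows:
  targets:
    - [-0.6, [0, 20, 0], 0]
    - [-0.6, [0, 20, 0], 0]
    - [-0.6, [0, 10, 0], 0]
    - [-0.6, [0, 8, 0], 0]
    - [-0.6, [0, 4, 0], 0]
    - [-0.6, [0, 0, 0], 0]

```text
t: 45.05
tool_pos: [0.5775, -0.1713, 0.2269]
orientation: [-3.139, -0.029, 0.001]
force: [-2.4, 5.3, 3.1]
opening: 0.0188
```

```bash
python3 - <<'E'
from plan import *
plan(c2w([-.023,-.325,.226]),CAB[2]+np.pi/2)
E
```

```text
{'t': 45.05, 'tcp': [0.5775, -0.1713, 0.2269], 'open': 0.0188, 'F': [-2.4, 5.3, 3.1], 'shift_mm': [-0.2, 1.6, 0.9], 'jawyaw': np.float64(-1.552), 'tilt': [-0.0, 0.002, -1.0], 'turn': np.float64(0.001), 'shift_after_turn': [-0.2, 1.6, 0.9], 'q6': np.float64(1.18)}
```

Call:
send_rows:
  targets:
    - [-0.6, [0, 4, 0], 0]
    - [-0.6, [0, 3, 0], 0]
    - [-0.6, [0, 0, 0], 0]
    - [-0.6, [0, 0, 0], 0]

```text
t: 45.45
tool_pos: [0.5775, -0.1722, 0.2268]
orientation: [-3.131, -0.036, 0.003]
force: [-4.9, 30.2, 8.9]
opening: 0.0205
```

```bash
python3 - <<'E'
from plan import *
s,M=state();print(w2c(s['tool_pos']),s['force'],s['opening'])
E
```

```text
[-0.02279843 -0.32430588  0.22676092] [-4.93167265 30.17666094  8.92788138] 0.02047182661075973
```

At the stop (30 N). Back off, release, lift clear and check.

Call:
send_rows:
  targets:
    - [-0.6, [0, -7, 0], 0]
    - [0, [0, 0, 0], 0]
    - [0, [0, 0, 0], 0]
    - [0, [0, 0, 0], 0]
    - [0, [0, 0, -30], 0]
    - [0, [0, 0, -40], 0]
    - [0, [0, 0, -40], 0]
    - [0, [40, 20, 0], 0]
    - [0, [40, 20, 0], 0]
    - [0, [40, 20, 0], 0]
    - [0, [40, 20, 0], 0]
    - [0, [0, 0, 0], 0]

```text
t: 46.65
tool_pos: [0.7363, -0.2502, 0.3269]
orientation: [-3.138, -0.025, 0.015]
force: [-0.4, 0.5, -3.1]
opening: 0.0468
```

```bash
python3 - <<'E'
from plan import *
s,M=state();print(s['tool_pos'],s['force'])
snap('side','z1'); snap('top','z1t')
E
```

```text
[ 0.73627719 -0.25016887  0.3268574 ] [-0.37788481  0.4873945  -3.0553288 ]
```

View pics/z1.png

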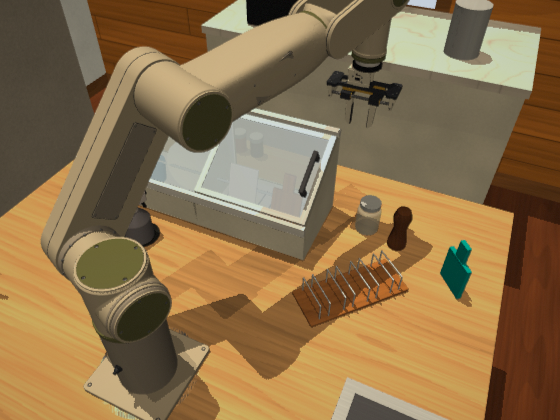

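View pics/z1t.png

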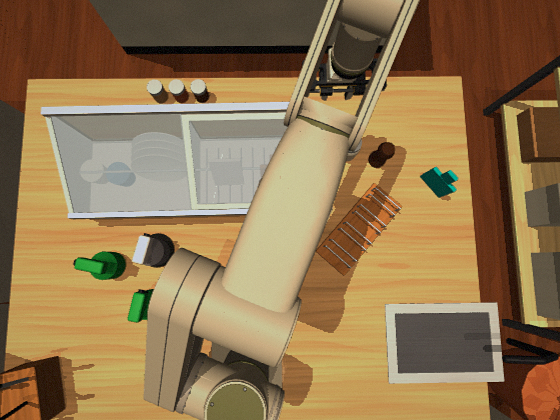

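Call:
send_rows:
  targets:
    - [0, [-40, 20, 0], 0]
    - [0, [-40, 20, 0], 0]
    - [0, [-40, 20, 0], 0]
    - [0, [-40, 20, 0], 0]
    - [0, [-40, 20, 0], 0]
    - [0, [-40, 20, 0], 0]
    - [0, [-40, 20, 0], 0]
    - [0, [-40, 20, 0], 0]
    - [0, [0, 0, 0], 0]
    - [0, [0, 0, 0], 0]

```text
t: 47.75
tool_pos: [0.4151, -0.4126, 0.3396]
orientation: [3.138, 0.024, 0.005]
force: [0.1, 0.4, -0.3]
opening: 0.0464
```

```bash
python3 - <<'E'
from ovl import *
C=(.5945,.1525,.018)
# handle expected at shut
crop('side','z2',90,70,350,270,3); crop('top','z2t',30,90,330,300,2.6)
snap('top','z3')
crop('top','z4',70,220,200,330,6)
E
```

```text
(no output)
```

View pics/z2.png

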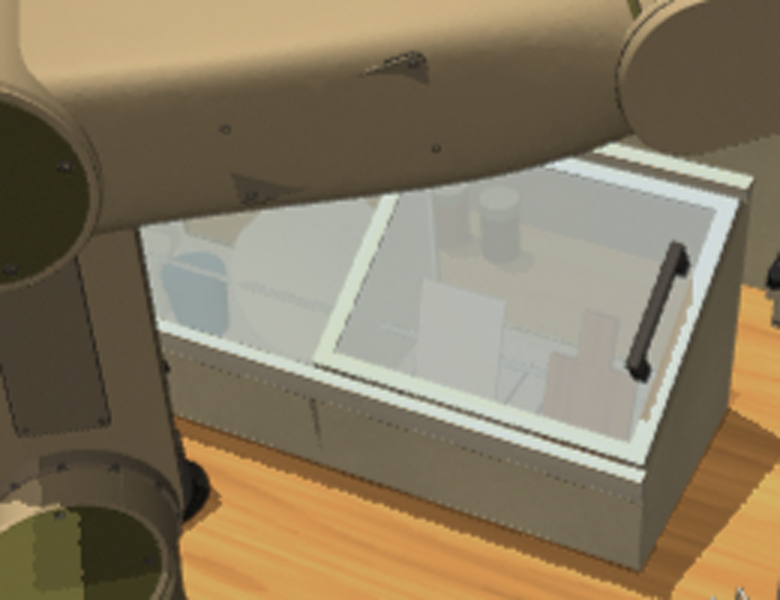

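View pics/z2t.png

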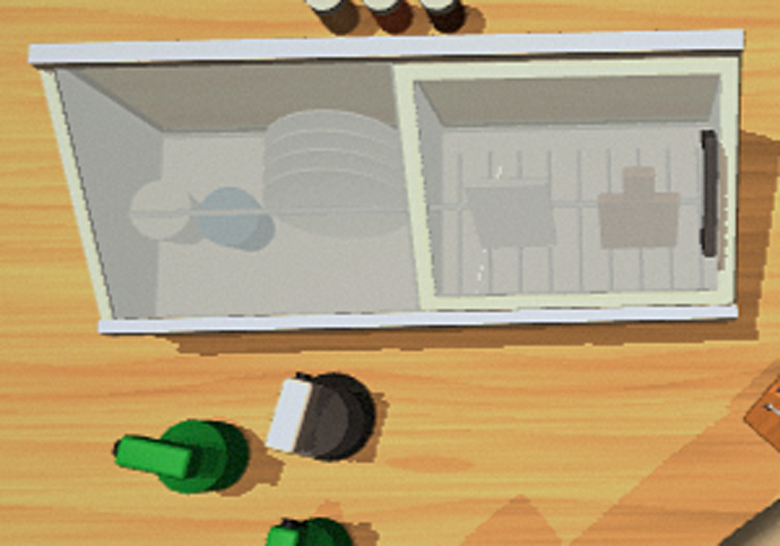

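View pics/z4.png

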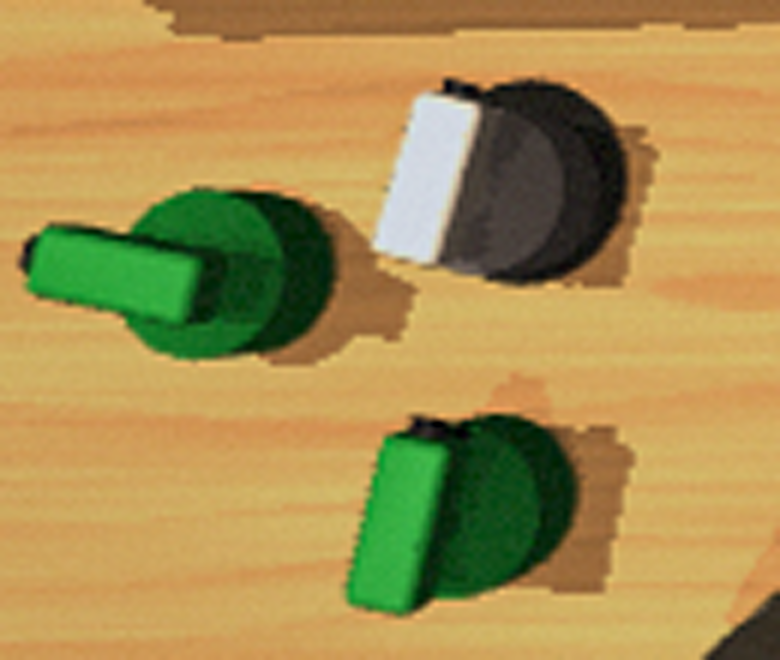

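```bash
python3 - <<'E'
from plan import *
print(ticket.close_job())
E
```

```text
the job is handed in; nothing more can be done
None
```

The job is handed in at about 48 s of the 210 s limit; `close_job` gives no verdict, so what follows is from my own checks.

- **Door opening:** I slid the door to its open stop.
- **Sprayer:** I aimed it from about 28 cm, its nozzle about 2 cm above the target height by calculation, and held it for about 2.5 s. I then stood it back on its mat. In the last top picture it is upright, about 4 mm from where it stood at the start.
- **Boards:** Only the thin white board and the wood paddle board were present, and the rack is now empty. Both stand in the bay leaning on the rail. A wireframe model at about 15° lean, square to the rail, matched both pictures taken before the door was shut. The gap between the boards is about 57 mm, and the last picture shows both still in place.
- **Door closing:** I pushed the door against its shut stop, where the tool felt 30 N, then backed off. Its frame sits at the cabinet's right end in both views.
- **Left alone:** I did not touch the jar, pepper mill or green and teal look-alikes. The jar and mill look unmoved in the pictures, but I did not measure them.

No check failed. Setting the paddle board down pressed it on the floor with about 14 N. After shutting the door, one retreat move went away from the robot instead of towards it because the tool was turned half round; it hit nothing.

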